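Put the ramekins and slate away on the strip shelf

ROBOT

A 6-joint arm with a two-finger parallel gripper is mounted at the origin on the work surface. World frame = base frame: x ahead of the robot, y to its left, z up, the work surface at z = 0. Lengths are in mm, angles in rad, forces in N, time in s.
With the tool pointing down it reaches from about 225 to 875 mm from the base axis. Payload 3.4 kg.
Tool frame: the origin (TCP) lies on the centre line of the jaws, within the pads' length; the fingertips stand ctrl.tips_ahead ahead of it and the grasp point (between the pads) lies 3 mm ahead of it (ctrl.tips_ahead is the distance from the TCP to the fingertips, in mm); z points along the fingers, y is the direction in which the jaws open and shut (so a half turn about z gives the same grasp; the last joint's range is limited). The gripper opens to 85 mm and grips with 20 to 120 N. Pads are 22 mm wide; open, the fingers measure 114 mm over their backs; the gripper's body (76 mm by 85 mm) begins 54 mm behind the grasp point. The pads swing forward as they close: fully open they stand 13 mm farther back than shut.
Start: joints at [-1.291, 0.276, 1.505, -0, 1.361, -0.121], TCP at [224.341, -529.464, 253.328] pointing down, gripper open.
Joint ranges: [-2.89, 2.89], [-0.75, 2.08], [0.22, 2.7], [-1.18, 4.32], [0.11, 2.71], [-2.7, 2.7]. Speed limits (rad/s): [2.57, 2.57, 3.14, 3.14, 3.14, 3.14].

INTERFACE

Orientations are given as a unit quaternion [x, y, z, w].
In Python, from bench import ctrl gives the robot as it stands.
- The arm moves only by the shell command python3 -m crank 'ROWS' [OPENING] [FORCE]. ROWS is JSON, one flat list of numbers, 6 for each row, row after row: the shift along the world's x, y, z in mm, then the turn, a rotation vector about the world's x, y, z in rad. A call has 1 to 20 rows; each row is the pose to reach, as a shift and turn from the pose measured when the call began; what a row does not reach only later rows make up. A row lasts 1/12 s, in which the tool goes at most 41.7 mm and 7.16 degrees, less where a joint would pass 70% of its speed; a pose out of reach is approached as far as the arm can. A call with a gripper value outside its range is refused whole. OPENING is the opening, from 0 (shut) to 1 (fully open), set as the call begins (- or left out, the last holds). The fingers move at their own pace and stop on an object; FORCE is the grip in N (left out, the last holds). Time passes only in rows, so rows that repeat a pose let the fingers close. It gives the time, the measured TCP pose, the force and the opening at its end, in the units of the state.
- ctrl.get_state(): the state, without advancing time (a new reading comes with each control period).
- ctrl.camera(name): name is "scene" or "side" or "wrist"; returns a dict with "frame" (480x640x3 uint8, red, green, blue), "z_map" (480x640 float32, mm along the optical axis (not along the pixel's ray), 0 where there is no reading), "fovy" (degrees; the focal length in pixels is half the picture's height over the tangent of half this angle, whatever the lens; pixels are square), "cx", "cy" (the principal point, pixels), "R" (3x3) and "t" (3): a world point X has camera coordinates R X + t. Camera axes: x right, y down, z forward; pixel columns grow to the right and rows downward; lengths in mm; the calibration is good to about 2 mm. The wrist camera is an equidistant fisheye: a pixel r from the principal point sees the ray r / f radians off the axis. A picture is of the moment at which its call begins.
- ctrl.sign_off(): hands the job in, once; it reports no verdict.
Trained networks look in the newest picture that a camera, given by its name, has taken for a name from the list of things; names that differ only in an ending like _2 or _b are one class to them, and where a whole thing is asked for, a point or a joint stands for the part that bears it (a point fixed in the world has none). Each returns a list of dicts, best first, with "confidence" (0 to 1); they miss things now and then, are a little off and sometimes report something else, mostly with a low value. They report only what shows in the picture. A call takes as long as a camera call. They do not tell look-alikes from the thing itself.
- ctrl.outline_of(camera, target): "pixels" (480x640 bool, what is visible of it) and "location" ([row, column] in pixels, amid what is visible of it).
The state is a dict: "clock": time; "qpos": joint angles; "dq": joint speeds; "joint_efforts": joint torques, N m; "tcp_pos": TCP position; "orientation": TCP orientation; "force": force on the tool from outside, world axes, zero at the start; "moment": the same for the moment, N m; "opening": finger opening in mm.
Only numpy, scipy, OpenCV 4.12 (cv2) and the standard library are available. Lean on these libraries where they do the work, as an engineer would, in place of code of your own. Each camera call takes 0.05 s, during which the arm holds its last target.

TASK

Tidy the corner behind the kitchen door: slide the slate offcut flat into the slot under the steel strip shelf until it is fully home against its stop, stand each ramekin upright in a pocket of the shelf (one to a pocket, any pocket), and set a wooden cover on every ramekin so that it sits seated and level on the rim. A cover left over goes plug down, level, into the empty pocket. Leave the canister, the feeding ring and the tea strainer alone.

Things in the scene. Friction and masses are not known exactly. Their poses are not given: they have to be found in the camera images.
- rack: Fixed steel strip shelf, 100 (x) x 290 mm (y), deck top 20 mm up. Origin: centre of underside; x points away from its front. On top: 3 square pockets along y, 62 mm inside, ridges 6 mm high, 5 wide. Under the middle pocket, at work-surface level: slate slot open to the front (-x), 56 wide, 16 high, stop at x = +45 mm; two flared guide cheeks stand 15 mm out of the deck's front edge, mouth 66 wide
- slot_home (a point): Where the slate's origin is when its leading end touches the stop: on the work surface, on the slot's midline, 20 mm in front of the shelf's centre; axes as the shelf's. The slate then stands about 35 mm out of the deck's front edge.
- slate: Loose flat dark grey slate offcut, 130 (x) x 50 (y) x 12 mm, 0.2 kg, lying flat on the work surface. Origin: centre of its underside. Either end may go in first.
- pocket1 (a point): Centre of the floor of the left-hand (shelf y = +95 mm) pocket, 20 mm above the work surface; axes as the shelf's.
- pocket2 (a point): Centre of the floor of the middle pocket, 20 mm above the work surface; axes as the shelf's.
- pocket3 (a point): Centre of the floor of the right-hand (shelf y = -95 mm) pocket, 20 mm above the work surface; axes as the shelf's.
- ramekin1: Small white ceramic ramekin, may be absent (two or three are there): 60 mm outside diameter, 40 mm high, 4 mm wall (52 mm mouth), foot narrowing to 54 mm in the lowest 8 mm, 5 mm floor, 0.13 kg; open top. Origin: centre of its underside, z up. All ramekins are alike.
- ramekin2: Small white ceramic ramekin, may be absent (two or three are there): 60 mm outside diameter, 40 mm high, 4 mm wall (52 mm mouth), foot narrowing to 54 mm in the lowest 8 mm, 5 mm floor, 0.13 kg; open top. Origin: centre of its underside, z up. All ramekins are alike.
- ramekin3: Small white ceramic ramekin, may be absent (two or three are there): 60 mm outside diameter, 40 mm high, 4 mm wall (52 mm mouth), foot narrowing to 54 mm in the lowest 8 mm, 5 mm floor, 0.13 kg; open top. Origin: centre of its underside, z up. All ramekins are alike.
- cover1: Loose round wooden cover, 0.06 kg: plug 7 mm deep (44 mm diameter, tapering to 40) under a disc 62 mm diameter, 5 thick, with an upright round knob 18 mm diameter, 28 high; 40 high in all. Origin: centre of the plug's underside, z up; seated, it is 33 mm above the ramekin's origin. Starts plug down on the work surface. All three (always present) are alike and fit any ramekin.
- cover2: Loose round wooden cover, 0.06 kg: plug 7 mm deep (44 mm diameter, tapering to 40) under a disc 62 mm diameter, 5 thick, with an upright round knob 18 mm diameter, 28 high; 40 high in all. Origin: centre of the plug's underside, z up; seated, it is 33 mm above the ramekin's origin. Starts plug down on the work surface. All three (always present) are alike and fit any ramekin.
- cover3: Loose round wooden cover, 0.06 kg: plug 7 mm deep (44 mm diameter, tapering to 40) under a disc 62 mm diameter, 5 thick, with an upright round knob 18 mm diameter, 28 high; 40 high in all. Origin: centre of the plug's underside, z up; seated, it is 33 mm above the ramekin's origin. Starts plug down on the work surface. All three (always present) are alike and fit any ramekin.
- canister: Bystander: charcoal screw-top plastic canister, 88 mm diameter, 105 mm high. Origin: centre of its underside.
- feedring: Bystander: flat orange plastic feeding ring, 110 mm outside and 84 mm inside diameter, 14 mm high, lying flat. Origin: centre of its underside.
- strainer: Bystander: chrome tea strainer, bowl 70 mm diameter and 28 mm high, with a flat handle that reaches 108 mm to its -x. Origin: centre of the bowl's underside.
Not all that is in view belongs to the job. What is shaped like the ramekin1 but blue or pink is not meant.

How it is judged:
By the outcome, as a careful person would: the job done as asked, in the order asked, and still so for the second after the job is handed in, with the robot touching nothing.
Of ramekin1, ramekin2, ramekin3 only 2 to 3 are there at a start; the rules pass over those that are not, and their reading is None.
At some moment in a run one of ramekin1, ramekin2, ramekin3, cover1, cover2, cover3, slate may be knocked a few centimetres aside while the robot is not near it.
It also fails if it takes over 192 s, if anything falls off the work surface, if the arm or the gripper's body presses on something with over 40 N, if the wrist force passes 120 N, or if a joint passes its speed limit or range.

## Working session

There is one attempt and no reset: what is moved stays moved. The work goes in short steps, Python scripts to look and compute and a shell command to move; the robot and the scene stay as the last step left them, time stands still between calls to the robot, and variables do not carry over. Pictures are saved under pics/ and viewed, and the job is handed in when it is done.

```bash
ls; mkdir -p pics
python3 - <<'E'
from bench import ctrl
import cv2
print(ctrl.get_state(), ctrl.tips_ahead)
for n in ["scene","side","wrist"]:
    c=ctrl.camera(n); cv2.imwrite(f"pics/{n}0.png",c["frame"][:,:,::-1]); print(n,c["fovy"],c["cx"],c["cy"],c["R"],c["t"])
E
```

```text
pics
{'clock': 0.0, 'qpos': array([-1.29097655e+00,  2.76583437e-01,  1.50615784e+00,  7.64467119e-06,
        1.36066897e+00, -1.20995746e-01]), 'dq': array([0.00125645, 0.00065456, 0.00104552, 0.00058071, 0.00058632,
       0.00030562]), 'joint_efforts': array([-5.09423699e-04, -4.16778195e+01, -2.45803320e+01, -2.04622502e-04,
        1.11631025e-02, -1.53595374e-05]), 'tcp_pos': array([ 224.21040931, -528.95193768,  252.43640727]), 'orientation': array([ 9.79985241e-01,  1.99068080e-01, -6.83676988e-05, -9.06227976e-04]), 'force': array([-0.39408647,  0.17513415,  0.06842877]), 'moment': array([ 0.02279848, -0.00955421,  0.01684225]), 'opening': 85.46013314892711} 22.0
scene 42.475557148816144 318.1167888951161 244.5304690971838 [[ 0.06605767  0.9978149  -0.00134869]
 [ 0.85563882 -0.05734055 -0.51438728]
 [-0.51334063  0.03282523 -0.85755694]] [ -46.33275781 -418.15645313 1639.498678  ]
side 43.70544254090177 310.6088131797999 231.08499341399937 [[-0.69098873 -0.72273156  0.01391632]
 [-0.42365801  0.38930191 -0.81789848]
 [ 0.58570339 -0.57105439 -0.57519424]] [ 360.09391703  254.29474053 1159.75927716]
wrist 65.70646984690485 322.53415262075896 238.25017705475219 [[ 3.89244100e-01 -9.21134303e-01 -7.91367533e-04]
 [-8.73044660e-01 -3.69196530e-01  3.18570156e-01]
 [-2.93738069e-01 -1.23310654e-01 -9.47898955e-01]] [-574.19948243  -40.86732895  379.54508197]
```

View pics/scene0.png

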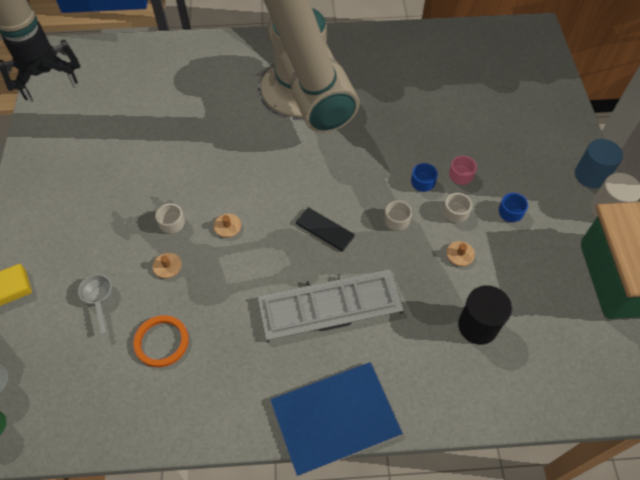

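View pics/side0.png

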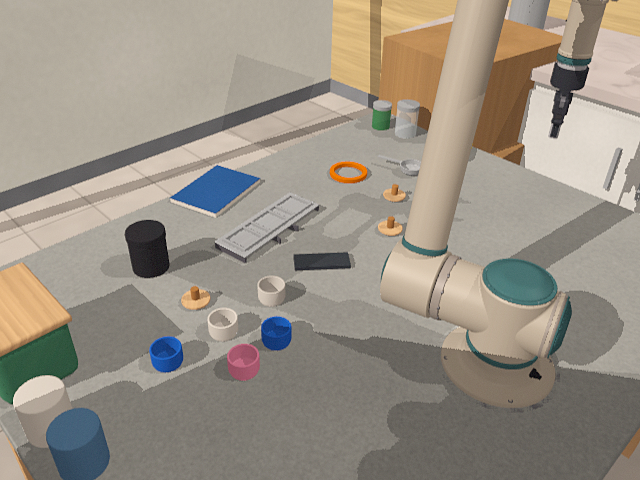

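View pics/wrist0.png

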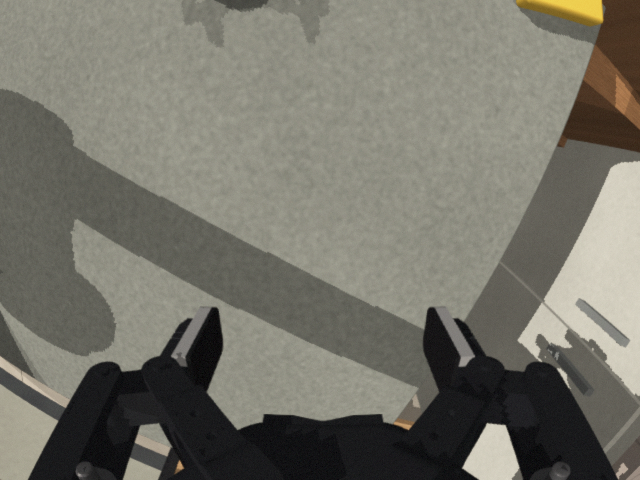

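The scene image shows white ramekins at (170,218), (398,215) and (458,207). The look-alikes are blue at (424,177) and (513,207) and pink at (463,169). Covers are at (228,226), (166,265) and (460,254), the slate at (325,229) and the rack at (330,303). The blue mat at (335,415) and the yellow thing at (10,285) don't belong to the job. Three ramekins are present, so no cover is left over.

```bash
cat > h.py <<'E'
from bench import ctrl
import numpy as np, cv2
from scipy.optimize import least_squares
def cam(n): return ctrl.camera(n)
def cloud(c,mask=None,step=1):
    z=c["z_map"]; h,w=z.shape; f=h/2/np.tan(np.radians(c["fovy"])/2)
    v,u=np.mgrid[0:h,0:w]; m=z>0
    if mask is not None: m=m&mask
    v=v[m];u=u[m];Z=z[m].astype(float)
    x=(u-c["cx"]);y=(v-c["cy"])
    if f<400 and c.get("fish"):
        r=np.hypot(x,y)+1e-9; th=r/f; k=np.tan(th)/r
        X=np.c_[x*k*Z,y*k*Z,Z]
    else: X=np.c_[x/f*Z,y/f*Z,Z]
    return (X-c["t"])@c["R"], np.c_[v,u]
def circ(P,r=None):
    c0=P.mean(0)
    if r: s=least_squares(lambda q:np.hypot(*(P-q).T)-r,c0,loss="soft_l1"); return s.x,r,np.median(abs(s.fun))
    s=least_squares(lambda q:np.hypot(*(P-q[:2]).T)-q[2],[*c0,25],loss="soft_l1"); return s.x[:2],s.x[2],np.median(abs(s.fun))
E
cat > m.py <<'E'
from h import *
for n in ["scene","side"]:
    c=cam(n); print("==",n)
    P,_=cloud(c); t=P[(abs(P[:,2])<8)&(P[:,0]>150)&(P[:,0]<900)&(abs(P[:,1])<600)]; print("table z",np.median(t[:,2]),t[:,2].std())
    for k in ["ramekin1","cover1","slate","rack","canister"]:
        for d in ctrl.outline_of(n,k):
            P,_=cloud(c,d["pixels"]); 
            if len(P)<20: print(k,d["confidence"],d["location"],"few");continue
            col=np.median(c["frame"][d["pixels"]],axis=0)
            s=""
            if k=="ramekin1":
                T=P[P[:,2]>np.percentile(P[:,2],97)-5]; q,r,e=circ(T[:,:2],28); s=f"rim {q.round(1)} r{r:.1f} e{e:.1f} z{np.median(T[:,2]):.1f}"
            if k=="cover1":
                T=P[P[:,2]>33]; D=P[(P[:,2]>8)&(P[:,2]<16)]; s=f"knob {np.median(T,axis=0).round(1)} n{len(T)} disc {((D.max(0)+D.min(0))/2).round(1)}"
            if k in("slate","rack"):
                lo,hi=(8,16) if k=="slate" else (15,32)
                T=P[(P[:,2]>lo)&(P[:,2]<hi)]; s=str(cv2.minAreaRect(T[:,:2].astype(np.float32)))+f" z{np.median(T[:,2]):.1f}"
            if k=="canister": s=str(np.median(P,axis=0).round(0))
            print(k,round(d["confidence"],2),np.round(d["location"]),col,len(P),s)
E
python3 m.py
```

```text
== scene
table z 0.455467883864922 2.5056606922452116
ramekin1 0.94 [169. 460.] [115.  62.  73.] 611 rim [321.3 369. ] r28.0 e1.3 z40.0
ramekin1 0.85 [216. 170.] [134. 127. 113.] 682 rim [ 413.  -315.6] r28.0 e1.2 z39.9
ramekin1 0.83 [178. 424.] [19. 43. 85.] 645 rim [336.  274.5] r28.0 e1.2 z40.9
ramekin1 0.73 [216. 401.] [113. 107.  94.] 684 rim [439.7 197.9] r28.0 e1.4 z40.8
ramekin1 0.68 [262. 168.] [155. 121.  85.] 553 rim [ 530.  -346.1] r28.0 e3.4 z40.1
ramekin1 0.65 [207. 512.] [18. 42. 86.] 647 rim [435.5 463.1] r28.0 e1.0 z40.4
ramekin1 0.62 [206. 457.] [113. 107.  95.] 684 rim [427.7 336.7] r28.0 e1.3 z40.7
ramekin1 0.24 [314. 486.] [31. 29. 29.] 2329 rim [711.4 331.3] r28.0 e8.3 z106.4
cover1 0.79 [225. 230.] [167. 131.  93.] 489 knob [ 432.1 -188.1   39.1] n54 disc [ 430.7 -189.5   12.1]
cover1 0.66 [252. 460.] [163.  128.5  91. ] 547 knob [541.1 324.5  40.2] n58 disc [539.1 326.5  12.1]
cover1 0.64 [229. 323.] [42. 43. 43.] 1226 knob [nan nan nan] n0 disc [454.1  30.5  12. ]
cover1 0.5 [305. 327.] [133. 132. 125.] 6129 knob [nan nan nan] n0 disc [648.7  30.1  12.1]
slat
[... 1020 characters left out ...]
r28.0 e1.2 z38.0
cover1 0.88 [226. 390.] [217. 172. 122.] 322 knob [ 426.7 -186.2   37.9] n32 disc [ 428.6 -187.1   11.9]
cover1 0.75 [297. 197.] [213. 167. 119.] 524 knob [535.7 327.6  38.1] n51 disc [537.  325.7  11.7]
cover1 0.52 [194. 397.] [205. 160. 114.] 278 knob [ 521.3 -315.9   37.5] n27 disc [ 522.4 -318.3   11.8]
slate 0.88 [258. 322.] [59. 61. 65.] 980 ((450.94635009765625, 32.7948112487793), (130.05374145507812, 55.32223892211914), 50.3578987121582) z11.0
rack 0.92 [225. 264.] [177. 173. 170.] 2910 ((637.7791748046875, 27.570335388183594), (117.11971282958984, 295.04034423828125), 9.061098098754883) z19.7
canister 0.88 [249. 146.] [42. 39. 41.] 2075 [682. 344.  78.]
  return _methods._mean(a, axis=axis, dtype=dtype,
  ret = um.true_divide(
```

```bash
cat > rk.py <<'E'
from h import *
from scipy.spatial.transform import Rotation
def rack(n,c=None,mask=None,a0=8.9):
    c=c or cam(n)
    P,_=cloud(c,mask)
    P=P[(abs(P[:,0]-640)<130)&(abs(P[:,1]-28)<190)&(P[:,2]>13)&(P[:,2]<32)]
    a=np.radians(a0); 
    for it in range(6):
        ex=np.array([np.cos(a),np.sin(a)]);ey=np.array([-ex[1],ex[0]])
        X=P[:,:2]@ex;Y=P[:,:2]@ey
        ym=(np.percentile(Y,.5)+np.percentile(Y,99.5))/2
        # back/front edge lines
        bins=np.arange(-135,136,6);F=[];B=[]
        for b in bins:
            if abs(b)<45: pass
            s=abs(Y-ym-b)<3
            if s.sum()<10: continue
            B.append((b,np.percentile(X[s],98)))
            if abs(b)>55: F.append((b,np.percentile(X[s],2)))
        F=np.array(F);B=np.array(B)
        da=(np.polyfit(*F.T,1)[0]+np.polyfit(*B.T,1)[0])/2
        a+=-da*-1*-1 if False else -da
    xf=np.median(F[:,1]);xb=np.median(B[:,1])
    ctr=(xf+xb)/2*ex+ym*ey
    print(n,"ctr",ctr.round(1),"deg",np.degrees(a).round(2),"len x",round(xb-xf,1),"len y",round(np.percentile(Y,99.5)-np.percentile(Y,.5),1),"zmed",np.median(P[:,2]).round(1))
if __name__=="__main__":
    for n in["scene","side"]:
        c=cam(n); rack(n,c)
        f=c["frame"]; cr=f[150:350,140:540] if n=="scene" else f[140:390,130:450]
        cv2.imwrite(f"pics/crop_{n}.png",cv2.resize(cr[:,:,::-1],(800,int(cr.shape[0]*800/cr.shape[1]))))
E
python3 rk.py
```

```text
scene ctr [646.2  28.7] deg 9.35 len x 96.1 len y 286.9 zmed 21.1
side ctr [642.8  29.6] deg 9.25 len x 95.5 len y 289.3 zmed 19.6
```

View pics/crop_scene.png

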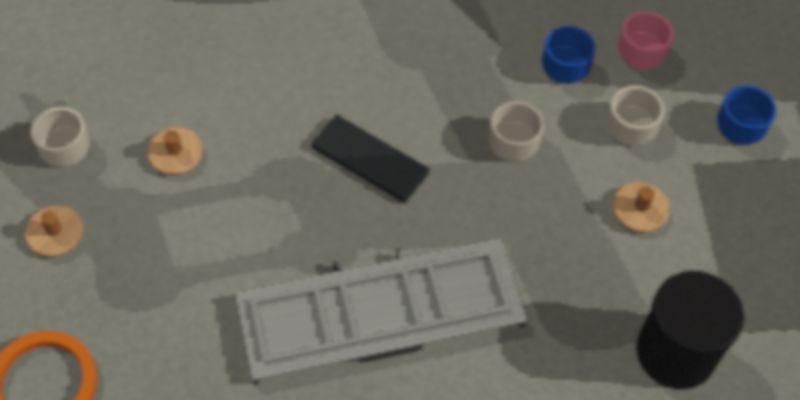

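```bash
python3 -m crank '[200,526,-102,0,0,0.487, 200,526,-102,0,0,0.487, 200,526,-102,0,0,0.487, 200,526,-102,0,0,0.487, 200,526,-102,0,0,0.487, 200,526,-102,0,0,0.487, 200,526,-102,0,0,0.487, 200,526,-102,0,0,0.487, 200,526,-102,0,0,0.487, 200,526,-102,0,0,0.487, 200,526,-102,0,0,0.487, 200,526,-102,0,0,0.487, 200,526,-102,0,0,0.487, 200,526,-102,0,0,0.487, 200,526,-102,0,0,0.487, 200,526,-102,0,0,0.487, 200,526,-102,0,0,0.487]' 1 60
cat > w.py <<'E'
from h import *
import sys
from scipy.spatial.transform import Rotation
def st():
    s=ctrl.get_state(); R=Rotation.from_quat(s["orientation"]).as_matrix()
    print("t",round(s["clock"],2),"tcp",s["tcp_pos"].round(1),"yaw_y",np.degrees(np.arctan2(R[1,1],R[0,1])).round(2),"tz",R[:,2].round(3),"F",s["force"].round(1),"op",round(s["opening"],1),"q",s["qpos"].round(2),"tips",ctrl.tips_ahead)
    return s
def wrist(k=None,tag=None):
    c=cam("wrist"); c=dict(c); c["fish"]=True
    if tag: cv2.imwrite(f"pics/{tag}.png",c["frame"][:,:,::-1])
    return c
if __name__=="__main__":
    st(); c=wrist(tag=sys.argv[1])
    P,_=cloud(c); t=P[(abs(P[:,2])<8)]; print("table",np.median(t[:,2]))
    for k in sys.argv[2:]:
        for d in ctrl.outline_of("wrist",k):
            P,_=cloud(c,d["pixels"]); s=""
            if k=="slate":
                T=P[(P[:,2]>6)&(P[:,2]<18)]
                if len(T)<20: continue
                s=str(cv2.minAreaRect(T[:,:2].astype(np.float32)))+f" z{np.median(T[:,2]):.1f}"
            if k=="ramekin1":
                T=P[P[:,2]>np.percentile(P[:,2],97)-4]; q,r,e=circ(T[:,:2],28); s=f"rim {q.round(1)} e{e:.1f} z{np.median(T[:,2]):.1f}"
            if k=="cover1":
                z=np.percentile(P[:,2],98); T=P[P[:,2]>z-4]; D=P[abs(P[:,2]-z+28)<3]
                s=f"knob {np.median(T,axis=0).round(1)} {((T.max(0)+T.min(0))/2).round(1)} n{len(T)} disc {((D.max(0)+D.min(0))/2).round(1)} ext {(D.max(0)-D.min(0)).round(1)}"
            print(k,round(d["confidence"],2),np.round(d["location"]),np.median(c["frame"][d["pixels"]],axis=0),len(P),s)
E
python3 w.py w1 slate rack
```

```text
clock: 2.27
tcp_pos: [424.2, -3.7, 151.4]
orientation: [0.903, 0.43, -0.0, 0.0]
force: [0.2, -0.9, -0.4]
opening: 85.6
t 2.27 tcp [424.2  -3.7 151.4] yaw_y -39.08 tz [-0.    -0.001 -1.   ] F [ 0.2 -0.9 -0.4] op 85.6 q [-0.17  0.14  1.97 -0.    1.04  0.51] tips 22.0
table -0.7559846543247363
slate 0.96 [165. 320.] [47. 50. 51.] 12427 ((452.1231384277344, 30.336585998535156), (130.32864379882812, 50.5695915222168), 51.063411712646484) z11.2
rack 0.85 [ 76. 560.] [167. 167. 160.] 20703
```

View pics/w1.png

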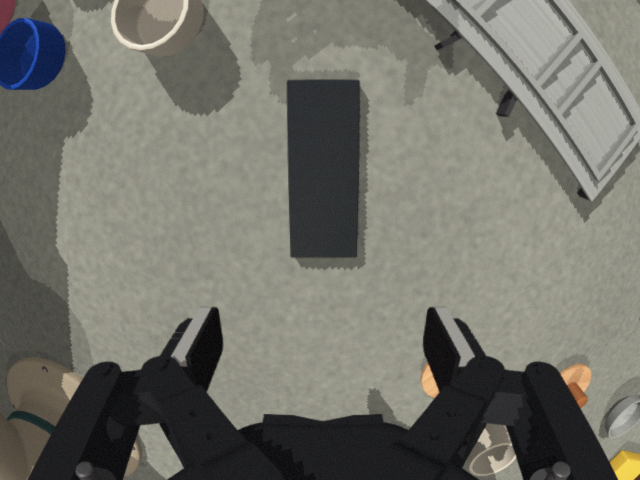

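The wrist view shows the slate at (325,168), 130.3 × 50.6 mm as expected. Next I measure where the fingertips really are along the tool.

```bash
cat > tips.py <<'E'
from w import *
def tips():
    s=ctrl.get_state(); c=wrist(); R=Rotation.from_quat(s["orientation"]).as_matrix()
    P,px=cloud(c); Q=(P-s["tcp_pos"])@R
    m=(px[:,0]>290)&(abs(Q[:,1])<60)&(Q[:,2]<60)&(abs(Q[:,0])<40)&(Q[:,2]>-40)
    for sgn in(-1,1):
        q=Q[m&(np.sign(Q[:,1])==sgn)]
        if len(q): print(sgn,"zmax",np.percentile(q[:,2],[95,99.5]).round(1),"inner y",np.percentile(abs(q[:,1]),[1,5]).round(1),"x",np.percentile(q[:,0],[1,99]).round(1))
if __name__=="__main__": tips(); st()
E
python3 tips.py
```

```text
-1 zmax [4.1 8.8] inner y [42.  42.7] x [-10.5  13.4]
1 zmax [4.2 8.8] inner y [41.2 42. ] x [-10.4  13.3]
t 2.47 tcp [424.2  -4.6 151.6] yaw_y -39.26 tz [ 0.001 -0.    -1.   ] F [ 0.1 -0.  -0.4] op 85.6 q [-0.17  0.14  1.97 -0.    1.04  0.51] tips 22.0
```

```bash
python3 -m crank '[-0.4,0,0,0,0,0.002, -0.4,0,0,0,0,0.002, -0.4,0,0,0,0,0.002, -0.4,0,0,0,0,0.002, -0.4,0,0,0,0,0.002, -0.4,0,0,0,0,0.002]' 0.7 60; python3 tips.py
```

```text
clock: 2.97
tcp_pos: [423.8, -4.7, 151.6]
orientation: [0.903, 0.429, 0.0, 0.0]
force: [-0.9, -0.3, -0.0]
opening: 59.9
-1 zmax [ 8.2 15.7] inner y [29.1 30.1] x [-10.6  13.4]
1 zmax [ 8.3 15.7] inner y [28.4 29.4] x [-10.6  13.4]
t 3.02 tcp [423.8  -4.7 151.6] yaw_y -39.15 tz [ 0.001 -0.    -1.   ] F [0.5 0.1 0.2] op 59.5 q [-0.18  0.14  1.97 -0.    1.04  0.51] tips 22.0
```

```bash
python3 -m crank '[0,0,-40,0,0,0, 0,0,-80,0,0,0, 0,0,-110,0,0,0, 0,0,-125,0,0,0, 0,0,-130,0,0,0, 0,0,-130,0,0,0, 0,0,-130,0,0,0]' 0.7 60;  python3 -m crank '[0,0,0,0,0,0, 0,0,0,0,0,0, 0,0,0,0,0,0, 0,0,0,0,0,0, 0,0,0,0,0,0, 0,0,0,0,0,0]' 0.4 60; python3 w.py w2 slate
```

```text
clock: 3.6
tcp_pos: [424.6, -4.7, 22.1]
orientation: [0.903, 0.429, 0.001, 0.001]
force: [0.3, 0.3, 0.9]
opening: 59.7
clock: 4.1
tcp_pos: [425.7, -4.8, 23.6]
orientation: [0.903, 0.43, 0.002, 0.001]
force: [-0.9, 0.2, 7.5]
opening: 47.8
t 4.1 tcp [425.7  -4.8  23.6] yaw_y -39.13 tz [ 0.005 -0.001 -1.   ] F [-0.9  0.2  7.5] op 47.8 q [-0.17  0.33  2.14 -0.    0.67  0.51] tips 22.0
table -0.7790224069718374
slate 0.56 [194. 320.] [54. 58. 60.] 41264 ((452.8525390625, 30.15428924560547), (130.3269500732422, 50.41387176513672), 51.686588287353516) z11.2
slate 0.56 [ 40. 617.] [139. 140. 133.] 4280 ((589.9874267578125, 10.6510009765625), (57.659027099609375, 62.417701721191406), 64.07685089111328) z15.0
```

View pics/w2.png

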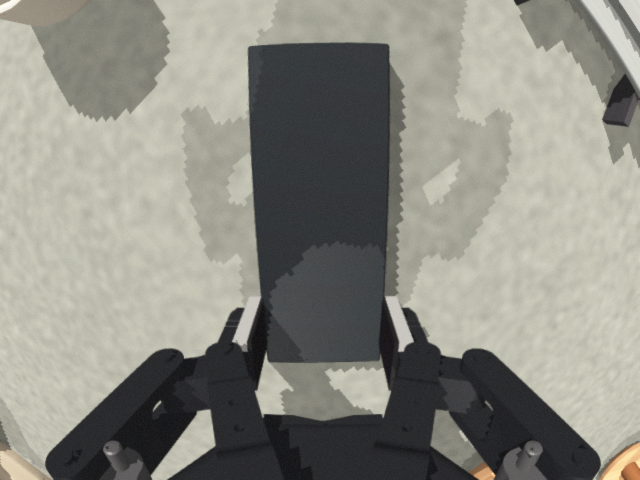

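```bash
python3 -m crank '[0,0,35,0,0,0, 10,0,70,0,0,-0.1, 20,1,100,0,0,-0.22, 32,2,100,0,0,-0.34, 32,2,100,0,0,-0.46, 32,2,100,0,0,-0.58, 32,2,100,0,0,-0.7, 32,2,100,0,0,-0.728, 32,2,100,0,0,-0.728, 32,2,100,0,0,-0.728, 32,2,100,0,0,-0.728]' 0.4 60
cat > rw.py <<'E'
from w import *
import sys
st(); c=wrist(tag=sys.argv[1]); P,px=cloud(c)
P=P[(abs(P[:,0]-640)<130)&(abs(P[:,1]-28)<190)]
print("z hist",np.histogram(P[:,2],bins=np.arange(-4,34,2)))
np.save("/tmp/rw.npy",P)
E
python3 rw.py w3
```

```text
clock: 5.12
tcp_pos: [457.5, -2.8, 123.8]
orientation: [0.997, 0.08, 0.001, 0.002]
force: [-0.5, 0.3, -3.3]
opening: 47.9
t 5.12 tcp [457.5  -2.8 123.8] yaw_y -80.79 tz [ 0.003 -0.004 -1.   ] F [-0.5  0.3 -3.3] op 47.9 q [-0.16  0.22  1.95 -0.    0.97  1.26] tips 22.0
z hist (array([ 2519, 40562,  7078,    46,    27,    38,    30,    35,    38,
         227,   975,  8729,  1959,   586,  1922,   335,     0,     0]), array([-4, -2,  0,  2,  4,  6,  8, 10, 12, 14, 16, 18, 20, 22, 24, 26, 28,
       30, 32]))
```

View pics/w3.png

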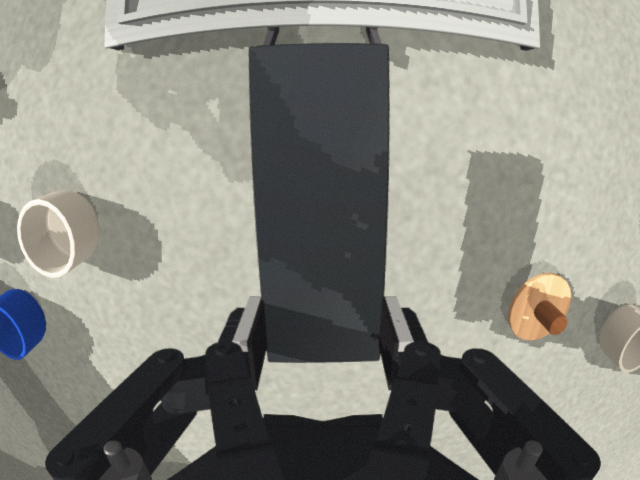

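Run:
```python
import numpy as np
P=np.load("/tmp/rw.npy")
c0=np.array([644.5,28.]);a=np.radians(9.3)
for it in range(4):
    ex=np.array([np.cos(a),np.sin(a)]);ey=np.array([-ex[1],ex[0]])
    X=(P[:,:2]-c0)@ex;Y=(P[:,:2]-c0)@ey
    m=(P[:,2]>16)&(P[:,2]<29)&(X<-30)
    b=[(y,np.percentile(X[m&(abs(Y-y)<4)],2)) for y in list(range(-130,-45,8))+list(range(50,131,8)) if (m&(abs(Y-y)<4)).sum()>10]
    b=np.array(b); p=np.polyfit(*b.T,1); a+=np.arctan(p[0])
    print("slope",p,np.degrees(a), "y ext",np.percentile(Y[m],[.1,1,99,99.9]))
# cheeks
k=(P[:,2]>2)&(P[:,2]<15)&(X>-80)&(X<-45)&(abs(Y)<45)
for s in(-1,1):
    q=k&(np.sign(Y)==s); print("cheek",q.sum(),np.percentile(Y[q],[1,50,99]).round(1),np.percentile(X[q],[1,99]).round(1))
k=(P[:,2]>24)&(P[:,2]<29); print("ridge X hist",np.histogram(X[k],bins=np.arange(-60,10,3)))
for y in range(-140,141,20):
    q=k&(abs(Y-y)<2)
print("ridge Y hist",[ (int(h),int(e)) for h,e in zip(*np.histogram(Y[k&(X>-34)],bins=np.arange(-145,146,3))) if h>3])
```

```text
slope [ 2.75848700e-03 -4.98481096e+01] 9.458049262269768 y ext [-145.06449616 -141.72117952  139.59614416  143.19347712]
slope [ 5.50845127e-03 -4.98487636e+01] 9.773657079370901 y ext [-145.00778319 -141.66900933  139.62050199  143.30972511]
slope [ 1.10377289e-02 -4.98525704e+01] 10.406046678981845 y ext [-144.79096909 -141.54763037  139.75482046  143.52291473]
slope [ 2.18878078e-02 -4.98642376e+01] 11.659925482164875 y ext [-144.32630783 -141.32198974  140.05643219  143.98399668]
cheek 116 [-34.6 -30.5 -27.8] [-60.8 -48.2]
cheek 124 [28.  31.1 35.6] [-59.9 -47.1]
ridge X hist (array([  0,   0,   0,   0,   0,   0,   4, 496, 907, 509, 210,  55,  39,
        32,   5,   0,   0,   0,   0,   0,   0,   0,   0]), array([-60, -57, -54, -51, -48, -45, -42, -39, -36, -33, -30, -27, -24,
       -21, -18, -15, -12,  -9,  -6,  -3,   0,   3,   6,   9]))
ridge Y hist [(26, -133), (62, -130), (25, -127), (6, -118), (5, -112), (4, -109), (8, -106), (5, -103), (6, -100), (7, -97), (8, -94), (6, -91), (8, -88), (7, -85), (11, -82), (11, -79), (10, -76), (7, -73), (10, -70), (8, -67), (8, -64), (7, -61), (4, 38), (8, 41), (8, 44), (12, 47), (15, 50), (18, 53), (19, 56), (23, 59), (23, 62), (27, 65), (30, 68), (29, 71), (30, 74), (28, 77), (34, 80), (28, 83), (29, 86), (33, 89), (33, 92), (33, 95), (32, 98), (32, 101), (34, 104), (31, 107), (28, 110), (30, 113), (28, 116), (30, 119), (35, 122), (76, 125), (69, 128)]
```

```bash
python3 -m crank '[0,0,-40,0,0,0, 0,0,-75,0,0,0, 0,0,-92,0,0,0, 0,0,-98.5,0,0,0, 0,0,-99,0,0,0, 0,0,-99,0,0,0]' 0.4 60;  python3 -m crank '[15,2.4,0,0,0,0, 30,4.8,0,0,0,0, 40,6.4,0,0,0,0, 50,8,0,0,0,0, 60,9.7,0,0,0,0, 70,11.3,0,0,0,0, 80,12.9,0,0,0,0, 90,14.5,0,0,0,0, 98,15.8,0,0,0,0, 101,16.3,0,0,0,0, 101,16.3,0,0,0,0]' 0.4 60; python3 w.py w4 slate
```

```text
clock: 5.67
tcp_pos: [458.2, -2.9, 25.1]
orientation: [0.997, 0.08, 0.002, 0.002]
force: [0.4, 0.3, -2.3]
opening: 47.8
clock: 6.58
tcp_pos: [560.2, 13.4, 25.0]
orientation: [0.997, 0.08, 0.002, 0.002]
force: [0.4, 0.1, -2.3]
opening: 48.2
t 6.58 tcp [560.2  13.4  25. ] yaw_y -80.77 tz [ 0.004 -0.004 -1.   ] F [ 0.4  0.1 -2.3] op 48.2 q [-0.1   0.47  1.84 -0.01  0.82  1.32] tips 22.0
table -0.7954927927919048
slate 0.87 [302. 320.] [41. 44. 45.] 13596 ((566.436279296875, 14.692611694335938), (55.09215545654297, 50.36060333251953), 10.135415077209473) z12.4
```

View pics/w4.png

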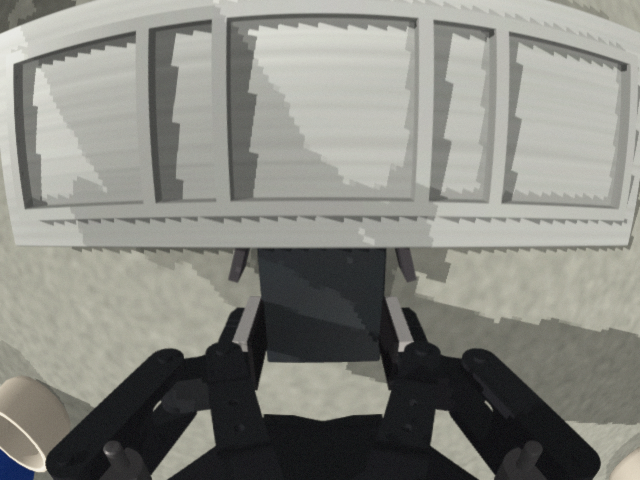

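```bash
cat > rk2.py <<'E'
from w import *
c=wrist(); P,px=cloud(c); P=P[(abs(P[:,0]-640)<130)&(abs(P[:,1]-28)<190)]
c0=np.array([644.6,27.5]);a=np.radians(9.15)
T=P[(P[:,2]>22.5)&(P[:,2]<29),:2]   # ridges
D=P[(P[:,2]>16)&(P[:,2]<29),:2]
def dist(q):
    ex=np.array([np.cos(q[2]),np.sin(q[2])]);ey=np.array([-ex[1],ex[0]])
    return (T-q[:2])@ex,(T-q[:2])@ey
def res(q):
    X,Y=dist(q); d=[]
    for p in(-95,0,95):
        u=np.maximum(abs(X)-33.5,abs(Y-p)-33.5); d.append(abs(u))
    return np.min(d,axis=0)
s=least_squares(res,[*c0,a],loss="soft_l1",f_scale=2); print("ridge fit",s.x[:2],np.degrees(s.x[2]),len(T),np.median(s.fun))
E
python3 rk2.py; python3 -m crank '[0,0,0,0,0,0, 0,0,0,0,0,0, 0,0,0,0,0,0, 0,0,0,0,0,0, -20,-3.2,0,0,0,0, -45,-7.2,0,0,0,0, -60,-9.7,0,0,0,0, -60,-9.7,0,0,0,0, -60,-9.7,0,0,0,0]' 0.7 60;  python3 -m crank '[0,0,0,0,0,0, 0,0,0,0,0,0, 0,0,0,0,0,0, 0,0,0,0,0,0, 0,0,0,0,0,0, 0,0,0,0,0,0, 0,0,0,0,0,0, 0,0,0,0,0,0]' 0 60; python3 w.py w5 slate
```

```text
ridge fit [644.32326877  27.17745871] 9.12392321574991 33152 1.6902493106909802
clock: 7.48
tcp_pos: [498.2, 3.6, 25.2]
orientation: [0.997, 0.08, 0.001, 0.002]
force: [0.6, 0.3, -0.2]
opening: 59.7
clock: 8.15
tcp_pos: [498.3, 3.6, 25.1]
orientation: [0.997, 0.08, 0.001, 0.002]
force: [0.4, 0.2, 0.5]
opening: -0.1
t 8.15 tcp [498.3   3.6  25.1] yaw_y -80.81 tz [ 0.003 -0.004 -1.   ] F [0.4 0.2 0.5] op -0.1 q [-0.13  0.4   1.98 -0.01  0.75  1.28] tips 22.0
table -0.8120592908992634
slate 0.78 [148. 320.] [48. 51. 52.] 21756 ((566.7833251953125, 14.658117294311523), (59.82682800292969, 50.615116119384766), 9.588301658630371) z11.2
```

View pics/w5.png

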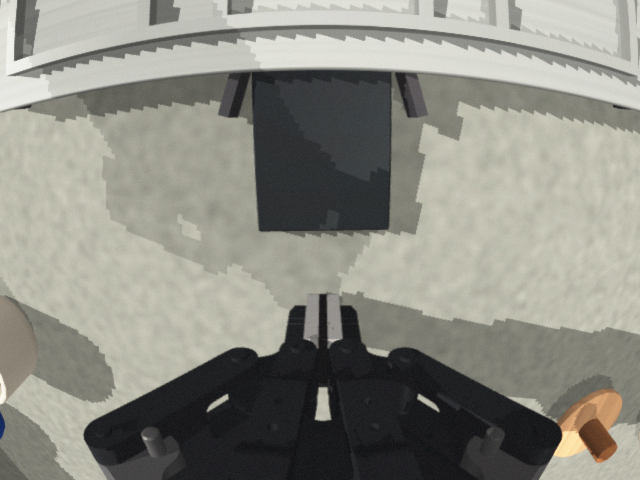

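```bash
python3 -m crank '[10,1.6,0,0,0,0, 20,3.2,0,0,0,0, 26,4.2,0,0,0,0, 31,5,0,0,0,0, 36,5.8,0,0,0,0, 40,6.4,0,0,0,0, 43,6.9,0,0,0,0, 46,7.4,0,0,0,0, 46,7.4,0,0,0,0]' 0 60; python3 -m crank '[1,0.16,0,0,0,0, 2,0.3,0,0,0,0, 3,0.5,0,0,0,0, 4,0.6,0,0,0,0, 4,0.6,0,0,0,0]' 0 60
```

```text
clock: 9.0
tcp_pos: [545.1, 11.1, 25.1]
orientation: [0.997, 0.08, 0.002, 0.002]
force: [0.7, -1.0, 0.0]
opening: -0.0
clock: 9.42
tcp_pos: [549.4, 11.7, 25.1]
orientation: [0.997, 0.08, 0.002, 0.002]
force: [0.0, -0.5, -0.9]
opening: 0.0
```

```bash
python3 -m crank '[0.8,0.1,0,0,0,0, 1.5,0.2,0,0,0,0, 2.2,0.3,0,0,0,0, 3,0.5,0,0,0,0, 3,0.5,0,0,0,0]' 0 60; python3 w.py w6 slate
```

```text
clock: 9.83
tcp_pos: [550.5, 11.9, 25.0]
orientation: [0.997, 0.08, 0.0, 0.002]
force: [-6.8, -1.8, 3.4]
opening: 0.1
t 9.83 tcp [550.5  11.9  25. ] yaw_y -80.78 tz [ 0.001 -0.004 -1.   ] F [-6.8 -1.8  3.4] op 0.1 q [-0.1   0.46  1.86 -0.01  0.81  1.31] tips 22.0
table -0.8018275183204862
slate 0.65 [258. 321.] [39. 42. 43.] 9936 ((577.9493408203125, 16.479568481445312), (35.33470916748047, 50.782447814941406), 8.355905532836914) z11.2
slate 0.53 [109. 316.] [180. 180. 173.] 142020 ((637.165283203125, 25.86426544189453), (116.06771850585938, 292.7184753417969), 9.061324119567871) z17.7
```

View pics/w6.png

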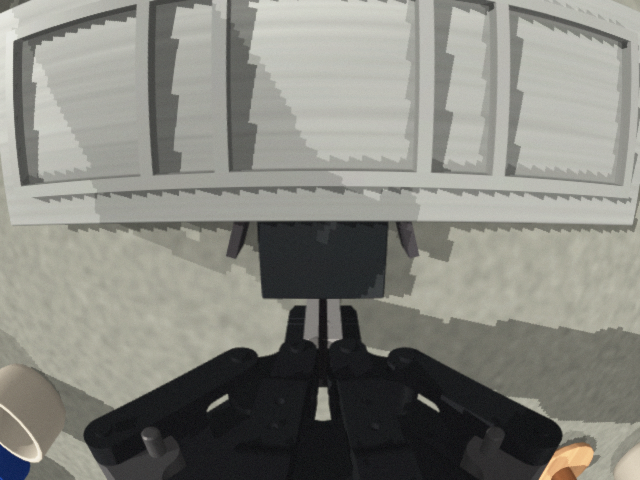

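```bash
python3 -m crank '[2,0.3,0,0,0,0, 4,0.6,0,0,0,0, 5,0.8,0,0,0,0, 5,0.8,0,0,0,0]' 0 60; python3 -m crank '[-20,-3.2,0,0,0,0, -45,-7,20,0,0,0, -60,0,60,0,0,0, -70,10,100,0,0,0, -80,40,130,0,0,0, -80,40,130,0,0,0]' 1 60; python3 w.py w7 slate ramekin1
```

```text
clock: 10.27
tcp_pos: [550.6, 12.3, 24.5]
orientation: [0.997, 0.081, -0.005, 0.002]
force: [-10.4, -3.2, 7.3]
opening: -0.1
clock: 10.77
tcp_pos: [473.2, 54.9, 160.2]
orientation: [0.997, 0.081, 0.001, 0.002]
force: [-0.2, -1.0, -0.1]
opening: 72.3
t 10.77 tcp [473.2  54.9 160.2] yaw_y -80.69 tz [ 0.003 -0.003 -1.   ] F [-0.2 -1.  -0.1] op 72.3 q [-0.03  0.2   1.86 -0.    1.08  1.38] tips 22.0
table -0.8013223105763089
slate 0.73 [ 98. 395.] [42. 45. 47.] 3343 ((578.3604736328125, 16.366947174072266), (35.918487548828125, 50.92216491699219), 9.234044075012207) z11.2
slate 0.37 [114.  33.] [209. 158. 112.] 2635 ((538.8073120117188, 322.20269775390625), (61.295528411865234, 60.60377883911133), 6.053760051727295) z11.0
ramekin1 0.77 [234.  23.] [112. 105.  94.] 2990 rim [426.8 334.3] e0.9 z38.4
ramekin1 0.66 [339. 631.] [104.  97.  87.] 1408 rim [ 411.3 -316.4] e0.9 z38.4
ramekin1 0.65 [248. 141.] [124. 117. 104.] 4857 rim [438.6 195.9] e0.9 z38.6
ramekin1 0.59 [320.  19.] [117.  59.  70.] 2167 rim [320.6 366.8] e0.9 z38.0
ramekin1 0.56 [331.  82.] [18. 36. 81.] 3165 rim [335.5 272.3] e0.9 z38.4
```

View pics/w7.png

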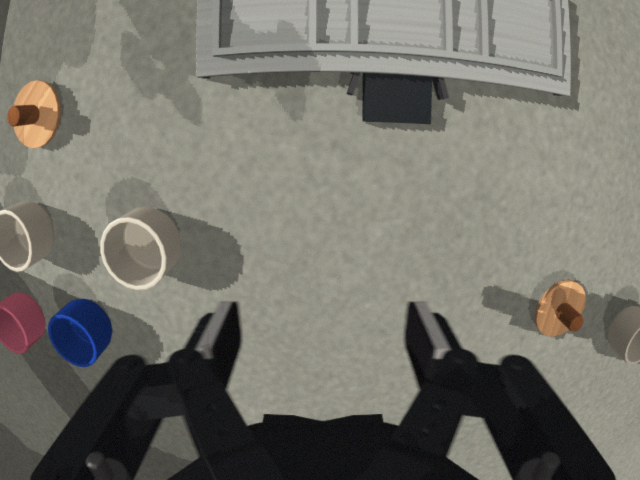

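Slate is home: 35 mm stands out of the deck edge and the push stopped against 10 N. Next is the near white ramekin at wrist pixel (141,248).

```bash
python3 -m crank '[-35,40,-10,0,0,0.12, -35,80,-10,0,0,0.24, -35,120,-10,0,0,0.36, -35,141,-10,0,0,0.48, -35,141,-10,0,0,0.6, -35,141,-10,0,0,0.72, -35,141,-10,0,0,0.84, -35,141,-10,0,0,0.96, -35,141,-10,0,0,1.08, -35,141,-10,0,0,1.2, -35,141,-10,0,0,1.32, -35,141,-10,0,0,1.44, -35,141,-10,0,0,1.567, -35,141,-10,0,0,1.567, -35,141,-10,0,0,1.567]' 1 60; python3 w.py w8 ramekin1
```

```text
clock: 12.17
tcp_pos: [436.4, 192.8, 143.3]
orientation: [0.65, 0.76, -0.002, 0.004]
force: [-0.3, -0.3, 0.2]
opening: 85.2
t 12.17 tcp [436.4 192.8 143.3] yaw_y 8.92 tz [ 0.003 -0.008 -1.   ] F [-0.3 -0.3  0.2] op 85.2 q [ 0.28  0.22  1.88 -0.01  1.04  0.13] tips 22.0
table -0.6823634701023498
ramekin1 0.96 [  4. 191.] [114.  58.  69.] 541 rim [319.7 366.2] e0.3 z37.7
ramekin1 0.95 [ 28. 341.] [148. 141. 128.] 5988 rim [425.6 335.2] e1.0 z38.9
ramekin1 0.87 [238. 326.] [167. 157. 141.] 7125 rim [437.4 197.5] e1.0 z39.0
ramekin1 0.61 [100. 188.] [22. 43. 96.] 7092 rim [334.9 273.3] e1.0 z38.9
```

View pics/w8.png

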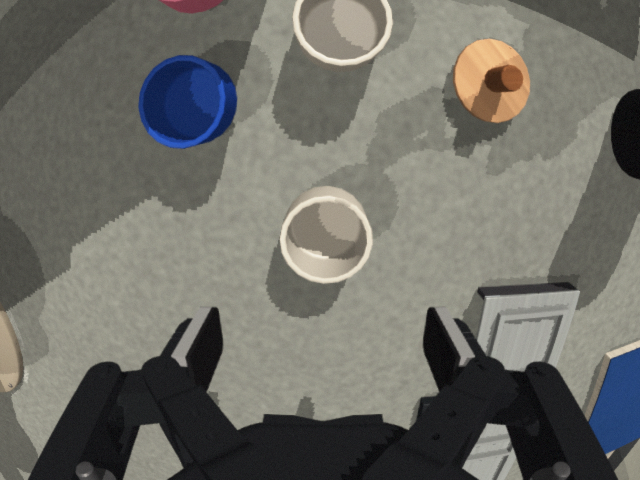

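```bash
python3 -m crank '[1,4.4,-30,0.008,0.003,0.003, 1,4.4,-65,0.008,0.003,0.003, 1,4.4,-95,0.008,0.003,0.003, 1,4.4,-110,0.008,0.003,0.003, 1,4.4,-113,0.008,0.003,0.003, 1,4.4,-113,0.008,0.003,0.003, 1,4.4,-113,0.008,0.003,0.003]' 1 40; python3 -m crank '[0,0,0,0,0,0, 0,0,0,0,0,0, 0,0,0,0,0,0, 0,0,0,0,0,0, 0,0,0,0,0,0, 0,0,0,0,0,0, 0,0,0,0,0,0]' 0.5 40; python3 w.py w9 ramekin1
```

```text
clock: 12.85
tcp_pos: [438.2, 197.6, 31.4]
orientation: [0.649, 0.761, 0.001, 0.001]
force: [0.5, -0.4, -0.3]
opening: 85.3
clock: 13.43
tcp_pos: [439.3, 197.9, 33.2]
orientation: [0.649, 0.761, 0.002, 0.001]
force: [-0.2, 0.4, 6.3]
opening: 59.9
t 13.43 tcp [439.3 197.9  33.2] yaw_y 9.09 tz [ 0.005  0.002 -1.   ] F [-0.2  0.4  6.3] op 59.9 q [0.28 0.37 2.01 0.   0.75 0.12] tips 22.0
table -0.7034517847376245
ramekin1 0.81 [112.  90.] [20. 40. 92.] 19625 rim [335.3 273.4] e1.0 z38.8
ramekin1 0.67 [334. 323.] [181. 172. 154.] 19448 rim [438.7 198.1] e1.0 z38.9
ramekin1 0.63 [ 18. 348.] [151. 143. 131.] 5946 rim [434.6 284.9] e4.0 z38.9
ramekin1 0.46 [395. 598.] [144. 145. 139.] 6178 rim [633.3 131.8] e3.5 z24.9
```

View pics/w9.png

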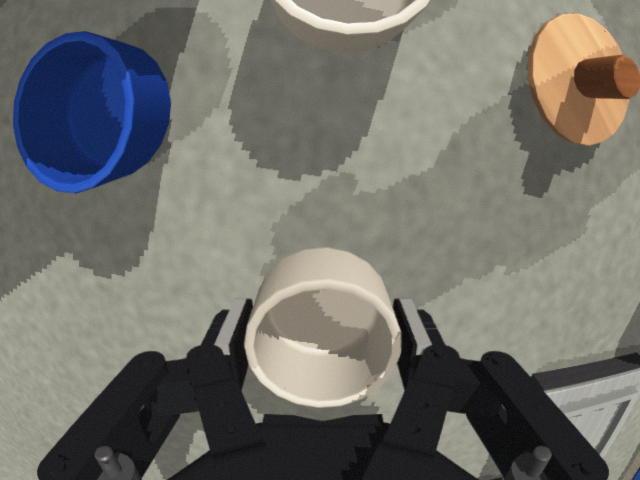

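```bash
python3 -m crank '[0,0,35,0,0,0, 0,0,70,0,0,0, 30,-25,80,0,0,0, 60,-50,80,0,0,0, 90,-75,80,0,0,0, 120,-100,80,0,0,0, 150,-125,80,0,0,0, 180,-150,80,0,0,0, 205.6,-170.9,80,0,0,0, 205.6,-170.9,80,0,0,0, 205.6,-170.9,80,0,0,0, 205.6,-170.9,80,0,0,0]' 0.5 40; python3 w.py w10 ramekin1; python3 rk2.py
```

```text
clock: 14.53
tcp_pos: [644.0, 27.2, 113.1]
orientation: [0.649, 0.761, 0.002, 0.001]
force: [-0.0, 0.3, -1.8]
opening: 59.4
t 14.53 tcp [644.   27.2 113.1] yaw_y 9.05 tz [ 0.004  0.002 -1.   ] F [-0.   0.3 -1.8] op 59.4 q [-0.07  0.48  1.55  0.    1.11 -0.23] tips 22.0
table -0.7506882503787211
ramekin1 0.75 [146. 323.] [161. 162. 155.] 45500 rim [635.2  85.7] e21.3 z25.1
ramekin1 0.6 [332. 323.] [170. 161. 144.] 19432 rim [643.4  27.3] e1.0 z118.7
ridge fit [644.6501632   27.37108164] 9.122804212656465 8290 1.5046540243074542
```

View pics/w10.png

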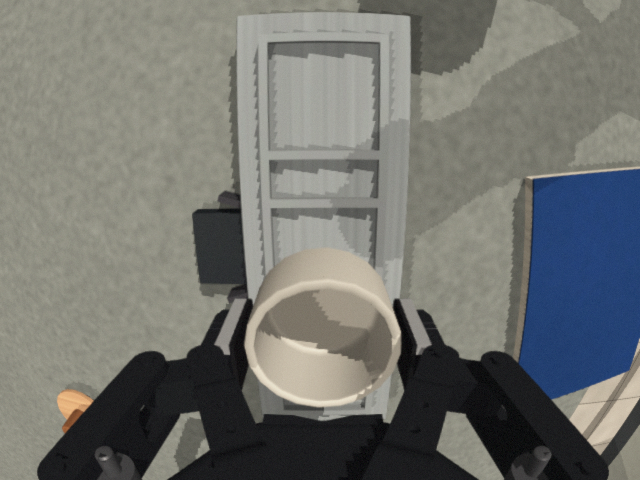

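```bash
python3 -m crank '[1,0,-20,0,0,0, 1,0,-40,0,0,0, 1,0,-52,0,0,0, 1,0,-57,0,0,0, 1,0,-59,0,0,0, 1,0,-60,0,0,0, 1,0,-60,0,0,0]' 0.5 40;  python3 -m crank '[0,0,0,0,0,0, 0,0,0,0,0,0, 0,0,0,0,0,0, 0,0,0,0,0,0, 0,0,0,0,0,0, 0,0,20,0,0,0, 0,0,50,0,0,0, 0,0,80,0,0,0, 0,0,100,0,0,0, 0,0,100,0,0,0]' 1 40; python3 w.py w11 ramekin1 slate
```

```text
clock: 15.27
tcp_pos: [645.2, 28.2, 54.1]
orientation: [0.648, 0.761, 0.003, 0.002]
force: [0.2, -0.4, -2.2]
opening: 59.3
clock: 16.1
tcp_pos: [648.4, 28.0, 159.7]
orientation: [0.648, 0.761, 0.006, 0.006]
force: [0.7, 0.5, 0.2]
opening: 85.5
t 16.1 tcp [648.4  28.  159.7] yaw_y 9.17 tz [ 0.016  0.001 -1.   ] F [0.7 0.5 0.2] op 85.5 q [-0.07  0.44  1.49  0.    1.19 -0.23] tips 22.0
table -0.7480743433839847
ramekin1 0.95 [244. 316.] [161. 152. 136.] 7112 rim [645.1  27.9] e1.0 z59.0
slate 0.7 [228. 225.] [46. 49. 50.] 2652 ((577.9757080078125, 16.626388549804688), (34.940608978271484, 50.41365432739258), 9.636859893798828) z11.2
```

View pics/w11.png

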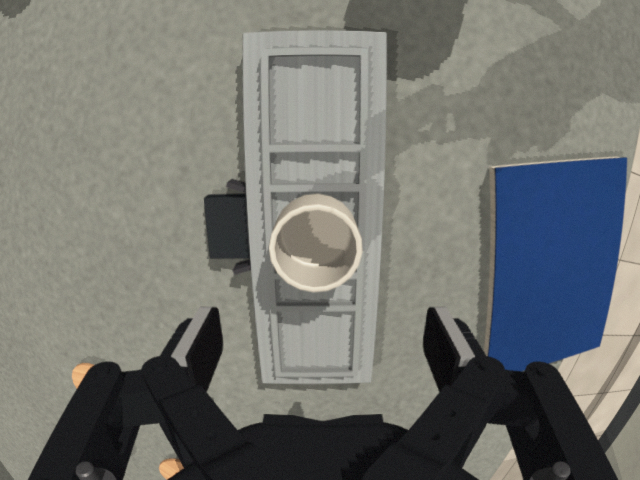

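```bash
python3 -m crank '[-25,33,0,0,0.016,0, -50,66,0,0,0.016,0, -75,99,0,0,0.016,0, -100,132,0,0,0.016,0, -125,165,-5,0,0.016,0, -150,198,-10,0,0.016,0, -175,231,-15,0,0.016,0, -200,264,-18,0,0.016,0, -222,300,-18,0,0.016,0, -222,305,-18,0,0.016,0, -222,305,-18,0,0.016,0, -222,305,-18,0,0.016,0, -222,305,-18,0,0.016,0]' 1 40; python3 w.py w12 ramekin1
```

```text
clock: 17.33
tcp_pos: [423.0, 332.0, 134.7]
orientation: [0.649, 0.761, -0.004, -0.005]
force: [-0.2, 0.3, 0.3]
opening: 85.3
t 17.33 tcp [423.  332.  134.7] yaw_y 9.12 tz [-0.012  0.001 -1.   ] F [-0.2  0.3  0.3] op 85.3 q [0.53 0.32 1.76 0.01 1.07 0.37] tips 22.0
table -0.6936281201188661
ramekin1 0.87 [289. 191.] [ 22.  43. 100.] 4670 rim [334.7 274. ] e0.9 z39.0
ramekin1 0.85 [ 48. 374.] [ 32.  57. 118.] 7871 rim [433.1 462. ] e1.0 z38.8
ramekin1 0.73 [168. 176.] [154.  79.  95.] 7342 rim [319.8 368.2] e1.0 z38.9
ramekin1 0.59 [241. 331.] [185. 175. 158.] 7377 rim [425.4 336.1] e1.0 z39.0
```

View pics/w12.png

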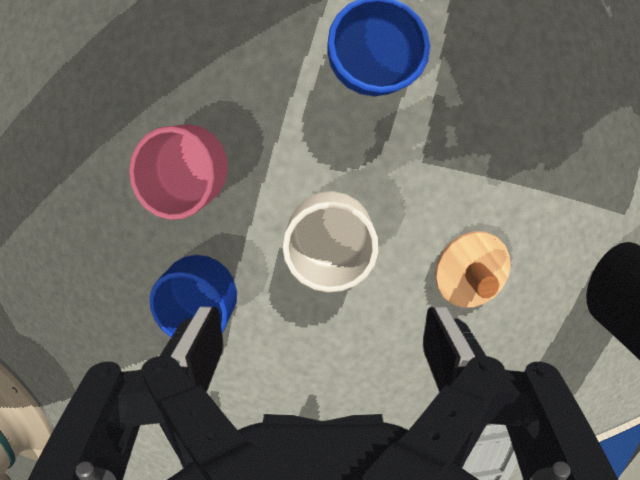

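```bash
python3 -m crank '[2,4,-30,0,-0.012,0, 2,4,-60,0,-0.012,0, 2,4,-88,0,-0.012,0, 2,4,-101,0,-0.012,0, 2,4,-104,0,-0.012,0, 2,4,-104,0,-0.012,0, 2,4,-104,0,-0.012,0]' 1 40; python3 -m crank '[0,0,0,0,0,0, 0,0,0,0,0,0, 0,0,0,0,0,0, 0,0,0,0,0,0, 0,0,0,0,0,0, 0,0,0,0,0,0, 0,0,0,0,0,0]' 0.5 40; python3 w.py w13 ramekin1
```

```text
clock: 18.02
tcp_pos: [426.6, 335.6, 31.8]
orientation: [0.65, 0.76, 0.001, 0.0]
force: [-0.1, -0.3, 0.3]
opening: 85.5
clock: 18.6
tcp_pos: [427.7, 336.0, 33.4]
orientation: [0.65, 0.76, 0.003, 0.001]
force: [0.9, -0.9, 6.4]
opening: 57.9
t 18.6 tcp [427.7 336.   33.4] yaw_y 8.99 tz [ 0.005  0.003 -1.   ] F [ 0.9 -0.9  6.4] op 57.9 q [0.54 0.44 1.88 0.   0.82 0.38] tips 22.0
table -0.6936656442010907
ramekin1 0.9 [ 37. 399.] [ 33.  59. 121.] 12870 rim [432.8 462.7] e1.0 z38.9
ramekin1 0.75 [327. 323.] [200. 190. 171.] 19533 rim [427. 337.] e1.0 z38.9
ramekin1 0.65 [362. 106.] [20. 39. 86.] 3878 rim [335.4 274.8] e0.9 z38.8
ramekin1 0.59 [214.  79.] [139.  72.  85.] 17232 rim [320.1 368.5] e0.9 z38.7
```

```bash
python3 -m crank '[0,0,35,0,0,0, 0,0,70,0,0,0, 25,-27,85,0,0,0, 50,-54,85,0,0,0, 75,-81,85,0,0,0, 100,-108,85,0,0,0, 125,-135,85,0,0,0, 150,-162,85,0,0,0, 175,-189,85,0,0,0, 202.4,-215.9,85,0,0,0, 202.4,-215.9,85,0,0,0, 202.4,-215.9,85,0,0,0, 202.4,-215.9,85,0,0,0]' 0.5 40; python3 w.py w14 ramekin1
```

```text
clock: 19.78
tcp_pos: [629.3, 120.2, 118.1]
orientation: [0.65, 0.76, 0.002, -0.0]
force: [0.5, 0.7, -1.5]
opening: 58.0
t 19.78 tcp [629.3 120.2 118.1] yaw_y 8.94 tz [ 0.003  0.004 -1.   ] F [ 0.5  0.7 -1.5] op 58.0 q [ 0.08  0.47  1.56  0.    1.11 -0.08] tips 22.0
table -0.7547505048594699
ramekin1 0.86 [409. 324.] [111. 105.  94.] 1378 rim [643.5  36.1] e1.7 z59.2
ramekin1 0.59 [327. 323.] [174. 165. 148.] 19282 rim [628.6 121.2] e1.0 z123.6
ramekin1 0.57 [16. 10.] [18. 35. 78.] 904 rim [336.1 272.3] e0.5 z27.2
```

View pics/w14.png

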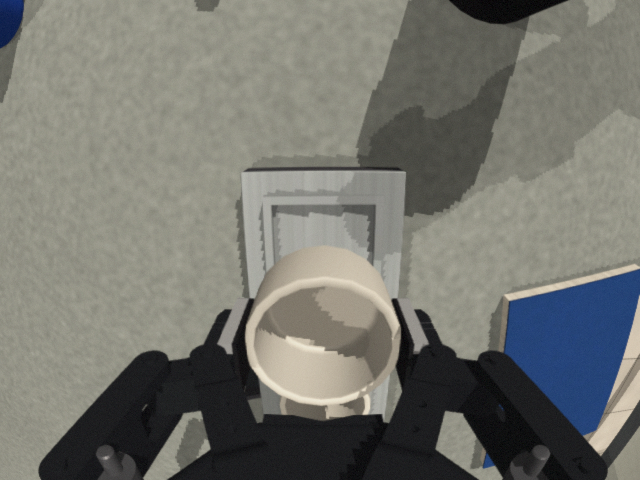

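```bash
python3 -m crank '[0.5,0,-25,0,0,0, 0.5,0,-45,0,0,0, 0.5,0,-57,0,0,0, 0.5,0,-62,0,0,0, 0.5,0,-64,0,0,0, 0.5,0,-65,0,0,0, 0.5,0,-65,0,0,0]' 0.5 40;  python3 -m crank '[0,0,0,0,0,0, 0,0,0,0,0,0, 0,0,0,0,0,0, 0,0,0,0,0,0, 0,0,0,0,0,0, 0,0,20,0,0,0, 0,0,50,0,0,0, 0,0,80,0,0,0, 0,0,100,0,0,0, 0,0,100,0,0,0, 0,0,100,0,0,0]' 1 40; python3 w.py w15 ramekin1 slate
```

```text
clock: 20.47
tcp_pos: [629.9, 121.4, 54.1]
orientation: [0.649, 0.761, 0.003, 0.001]
force: [0.5, -0.4, -1.3]
opening: 58.2
clock: 21.38
tcp_pos: [630.6, 121.5, 155.6]
orientation: [0.649, 0.761, 0.004, 0.002]
force: [-0.6, 0.0, -0.7]
opening: 86.0
t 21.38 tcp [630.6 121.5 155.6] yaw_y 9.07 tz [ 0.008  0.004 -1.   ] F [-0.6  0.  -0.7] op 86.0 q [ 0.08  0.43  1.51  0.    1.19 -0.08] tips 22.0
table -0.7481987115432924
ramekin1 0.94 [245. 321.] [164. 155. 139.] 7285 rim [629.4 122. ] e1.0 z58.9
ramekin1 0.74 [361. 320.] [182. 172. 155.] 5502 rim [644.8  28.4] e0.9 z58.9
ramekin1 0.69 [23. 23.] [18. 35. 78.] 2350 rim [335.4 273.1] e0.9 z38.1
slate 0.98 [333. 238.] [43. 45. 46.] 1936 ((577.3369140625, 16.814918518066406), (33.777992248535156, 51.33991241455078), 9.002324104309082) z11.3
```

View pics/w15.png

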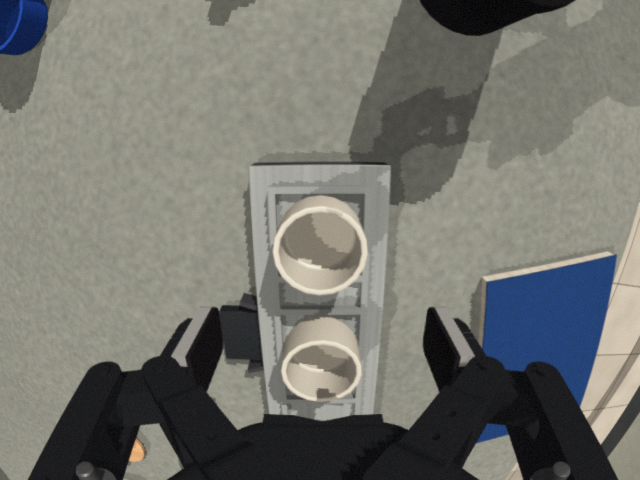

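```bash
python3 -m crank '[-18,-36,0,0,0.008,0, -36,-72,0,0,0.008,0, -54,-108,0,0,0.008,0, -72,-144,0,0,0.008,0, -90,-180,0,0,0.008,0, -108,-216,0,0,0.008,0, -126,-252,0,0,0.008,0, -144,-288,0,0,0.008,0, -162,-324,-5,0,0.008,0, -180,-360,-10,0,0.008,0, -198,-396,-15,0,0.008,0, -216,-432,-15,0,0.008,0, -219,-445,-15,0,0.008,0, -219,-445,-15,0,0.008,0, -219,-445,-15,0,0.008,0]' 1 40; python3 w.py w16 ramekin1 cover1
```

```text
clock: 22.78
tcp_pos: [409.2, -323.4, 136.4]
orientation: [0.65, 0.76, -0.0, -0.005]
force: [-1.0, 0.1, 0.1]
opening: 85.3
t 22.78 tcp [ 409.2 -323.4  136.4] yaw_y 8.94 tz [-0.007  0.006 -1.   ] F [-1.   0.1  0.1] op 85.3 q [-0.8   0.3   1.79 -0.    1.06 -0.96] tips 22.0
table -0.7202845272645207
ramekin1 0.65 [241. 330.] [153. 144. 128.] 7335 rim [ 410.5 -317.3] e1.0 z39.0
cover1 0.86 [254. 474.] [203. 153. 108.] 4596 knob [ 523.3 -320.4   39.1] [ 524.5 -321.    38.4] n457 disc [ 524.6 -321.1   11.6] ext [62.  61.8  5.8]
cover1 0.59 [ 51. 385.] [213. 161. 114.] 6483 knob [ 429.2 -191.    39. ] [ 429.5 -190.6   38.5] n668 disc [ 429.6 -190.5   11.5] ext [61.5 61.3  5.7]
```

View pics/w16.png

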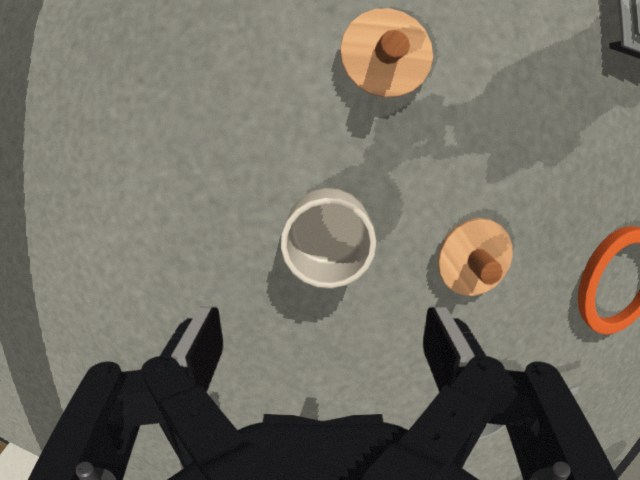

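```bash
python3 -m crank '[1.5,6.3,-30,-0.006,-0.007,0, 1.5,6.3,-60,-0.006,-0.007,0, 1.5,6.3,-88,-0.006,-0.007,0, 1.5,6.3,-102,-0.006,-0.007,0, 1.5,6.3,-105,-0.006,-0.007,0, 1.5,6.3,-105,-0.006,-0.007,0, 1.5,6.3,-105,-0.006,-0.007,0]' 1 40; python3 -m crank '[0,0,0,0,0,0, 0,0,0,0,0,0, 0,0,0,0,0,0, 0,0,0,0,0,0, 0,0,0,0,0,0, 0,0,0,0,0,0, 0,0,0,0,0,0]' 0.5 40; python3 w.py w17 ramekin1
```

```text
clock: 23.52
tcp_pos: [412.5, -315.3, 32.7]
orientation: [0.648, 0.762, -0.0, 0.001]
force: [0.0, 0.5, 0.9]
opening: 85.4
clock: 24.1
tcp_pos: [413.3, -315.9, 34.6]
orientation: [0.648, 0.762, -0.0, 0.002]
force: [0.1, 1.4, 6.3]
opening: 59.6
t 24.1 tcp [ 413.3 -315.9   34.6] yaw_y 9.22 tz [ 0.003 -0.003 -1.   ] F [0.1 1.4 6.3] op 59.6 q [-0.79  0.41  1.93 -0.    0.8  -0.95] tips 22.0
table -0.7409302932403371
ramekin1 0.64 [332. 325.] [170. 161. 144.] 19177 rim [ 412.8 -316.4] e1.0 z38.9
```

```bash
python3 -m crank '[0,0,35,0,0,0, 0,0,70,0,0,0, 25,25,85,0,0,0, 50,51,85,0,0,0, 75,76,85,0,0,0, 100,101,85,0,0,0, 125,127,85,0,0,0, 150,152,85,0,0,0, 175,177,85,0,0,0, 200,203,85,0,0,0, 225,228,85,0,0,0, 246.8,249.9,85,0,0,0, 246.8,249.9,85,0,0,0, 246.8,249.9,85,0,0,0, 246.8,249.9,85,0,0,0]' 0.5 40; python3 w.py w18 ramekin1
```

```text
clock: 25.45
tcp_pos: [659.4, -66.1, 119.6]
orientation: [0.648, 0.762, -0.001, 0.002]
force: [0.0, -0.0, -1.9]
opening: 59.3
t 25.45 tcp [659.4 -66.1 119.6] yaw_y 9.25 tz [ 0.002 -0.004 -1.   ] F [ 0.  -0.  -1.9] op 59.3 q [-0.2   0.5   1.5  -0.    1.14 -0.36] tips 22.0
table -0.735084362862682
ramekin1 0.94 [331. 324.] [174. 164. 147.] 18902 rim [658.9 -66.6] e1.0 z123.8
ramekin1 0.75 [ 93. 323.] [151. 142. 127.] 11608 rim [645.2  27. ] e1.0 z58.9
```

View pics/w18.png

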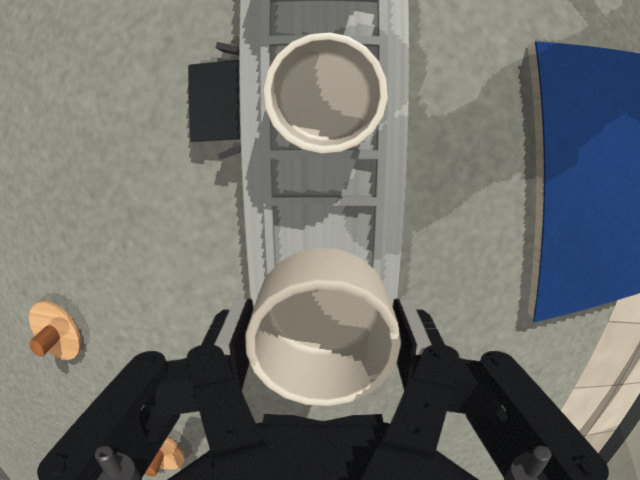

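```bash
python3 -m crank '[0.5,0,-25,0,0,0, 0.5,0,-45,0,0,0, 0.5,0,-57,0,0,0, 0.5,0,-62,0,0,0, 0.5,0,-64,0,0,0, 0.5,0,-65,0,0,0, 0.5,0,-65,0,0,0]' 0.5 40;  python3 -m crank '[0,0,0,0,0,0, 0,0,0,0,0,0, 0,0,0,0,0,0, 0,0,0,0,0,0, 0,0,0,0,0,0, 0,0,20,0,0,0, 0,0,50,0,0,0, 0,0,80,0,0,0, 0,0,100,0,0,0, 0,0,100,0,0,0, 0,0,100,0,0,0]' 1 40; python3 w.py w19 ramekin1 slate
```

```text
clock: 26.13
tcp_pos: [660.3, -67.2, 55.5]
orientation: [0.649, 0.761, -0.0, 0.003]
force: [-0.1, -0.1, -2.0]
opening: 59.6
clock: 27.05
tcp_pos: [661.0, -67.3, 157.1]
orientation: [0.649, 0.761, 0.001, 0.004]
force: [-0.4, 0.2, -0.8]
opening: 85.2
t 27.05 tcp [661.  -67.3 157.1] yaw_y 9.14 tz [ 0.008 -0.005 -1.   ] F [-0.4  0.2 -0.8] op 85.2 q [-0.2   0.47  1.45 -0.    1.22 -0.36] tips 22.0
table -0.7197185431268232
ramekin1 0.83 [246. 322.] [161. 152. 136.] 7190 rim [660.1 -68.1] e1.0 z58.9
ramekin1 0.83 [ 96. 322.] [152. 143. 129.] 8076 rim [645.3  27. ] e1.0 z59.0
ramekin1 0.6 [  0. 322.] [102.   96.5  86. ] 34 rim [629.6 119.3] e0.2 z30.5
slate 0.88 [100. 223.] [43. 46. 47.] 3015 ((577.4807739257812, 16.52520751953125), (34.23917770385742, 49.84791564941406), 9.348960876464844) z11.2
```

View pics/w19.png

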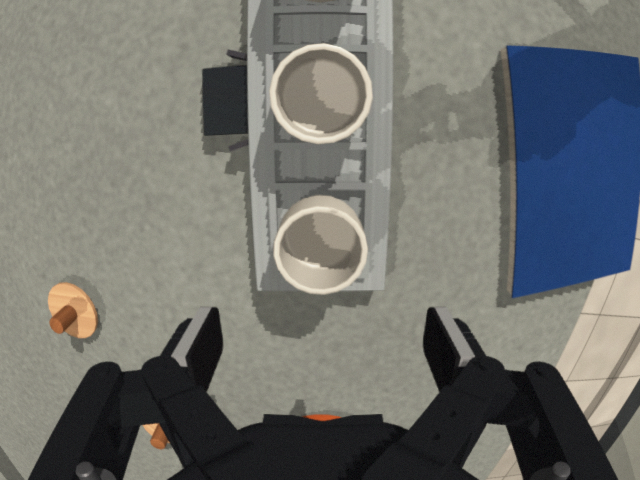

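```bash
python3 -m crank '[-35,-19,0,0.005,0.008,0, -70,-39,0,0.005,0.008,0, -105,-58,0,0.005,0.008,0, -140,-78,0,0.005,0.008,0, -175,-97,0,0.005,0.008,0, -210,-116,-5,0.005,0.008,0, -231,-129,-7,0.005,0.008,0, -231,-129,-7,0.005,0.008,0, -231,-129,-7,0.005,0.008,0, -231,-129,-7,0.005,0.008,0]' 0.5 40; python3 w.py w20 cover1; python3 tips.py
```

```text
clock: 28.03
tcp_pos: [428.6, -195.9, 146.3]
orientation: [0.649, 0.761, -0.001, -0.003]
force: [0.7, -0.4, 0.7]
opening: 42.7
t 28.03 tcp [ 428.6 -195.9  146.3] yaw_y 9.1 tz [-0.007  0.002 -1.   ] F [ 0.7 -0.4  0.7] op 42.7 q [-0.58  0.21  1.88 -0.    1.05 -0.73] tips 22.0
table -0.7287187952006622
cover1 0.88 [225. 325.] [216. 164. 116.] 5535 knob [ 429.3 -189.3   39.2] [ 429.6 -189.8   38.4] n575 disc [ 429.6 -190.    11.6] ext [60.8 60.9  5.7]
-1 zmax [10.  18.2] inner y [21.6 21.8] x [-10.6  13.8]
1 zmax [ 9.8 18.1] inner y [20.6 20.8] x [-10.7  13.6]
t 28.18 tcp [ 429.2 -195.5  146.6] yaw_y 9.21 tz [-0.006  0.002 -1.   ] F [-0.9 -0.6  0.6] op 42.8 q [-0.57  0.22  1.88 -0.    1.05 -0.73] tips 22.0Traceback (most recent call last):
  File "w.py", line 26, in <module>
    s=f"knob {np.median(T,axis=0).round(1)} {((T.max(0)+T.min(0))/2).round(1)} n{len(T)} disc {((D.max(0)+D.min(0))/2).round(1)} ext {(D.max(0)-D.min(0)).round(1)}"
                                                                                                 ~~~~~^^^
    return umr_maximum(a, axis, None, out, keepdims, initial, where)
ValueError: zero-size array to reduction operation maximum which has no identity
```

View pics/w20.png

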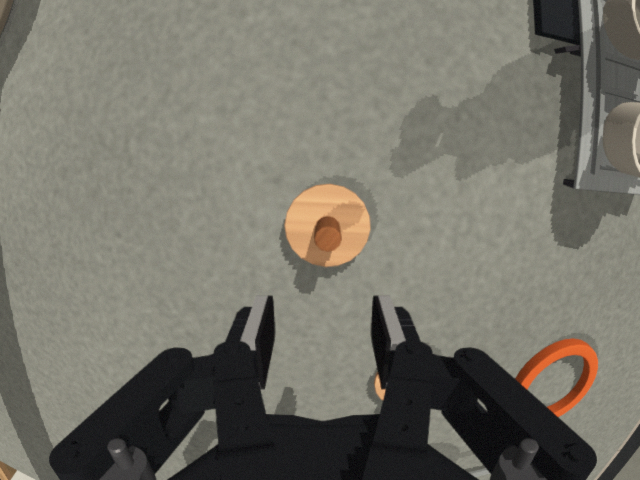

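```bash
sed -i 's/D=P\[abs(P\[:,2\]-z+28)<3\]/D=P[abs(P[:,2]-z+28)<3]; D=D if len(D) else P/' w.py; python3 -m crank '[0,5.5,-30,-0.002,-0.006,0, 0,5.5,-65,-0.002,-0.006,0, 0,5.5,-93,-0.002,-0.006,0, 0,5.5,-106,-0.002,-0.006,0, 0,5.5,-109,-0.002,-0.006,0, 0,5.5,-109,-0.002,-0.006,0, 0,5.5,-109,-0.002,-0.006,0]' 0.5 40; python3 -m crank '[0,0,0,0,0,0, 0,0,0,0,0,0, 0,0,0,0,0,0, 0,0,0,0,0,0, 0,0,0,0,0,0, 0,0,0,0,0,0]' 0 40; python3 w.py w21 cover1
```

```text
clock: 28.77
tcp_pos: [430.4, -190.2, 38.1]
orientation: [0.648, 0.762, -0.0, 0.0]
force: [-0.3, -0.0, -0.8]
opening: 42.5
clock: 29.27
tcp_pos: [431.6, -190.8, 39.5]
orientation: [0.648, 0.762, 0.0, 0.002]
force: [1.6, 2.2, 6.7]
opening: 16.3
t 29.27 tcp [ 431.6 -190.8   39.5] yaw_y 9.25 tz [ 0.004 -0.002 -1.   ] F [1.6 2.2 6.7] op 16.3 q [-0.56  0.35  2.02 -0.    0.76 -0.73] tips 22.0
table -0.7583481420709361
cover1 0.81 [284. 321.] [203. 152. 107.] 9326 knob [ 430.7 -188.2   39. ] [ 424.  -189.2   38.3] n1425 disc [ 431.  -189.9   11.7] ext [61.  61.7  6. ]
cover1 0.43 [458. 448.] [200.  149.5 105. ] 171 knob [ 534.7 -297.3   11.3] [ 505.9 -245.2   57.1] n155 disc [ 505.9 -245.2   56.3] ext [ 94.9 136.7  98.7]
```

View pics/w21.png

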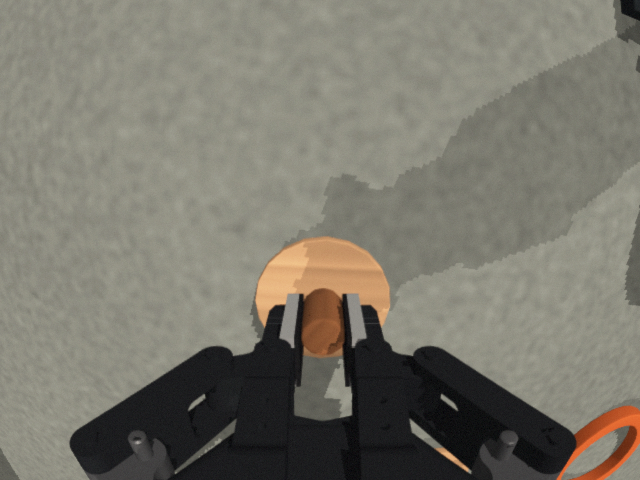

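```bash
python3 -m crank '[0,0,35,0,0,0, 0,0,70,0,0,0, 30,16,95,0,0,0, 60,32,95,0,0,0, 95,50,95,0,0,0, 130,69,95,0,0,0, 165,88,95,0,0,0, 200,107,95,0,0,0, 229,122,95,0,0,0, 229,122,95,0,0,0, 229,122,95,0,0,0, 229,122,95,0,0,0]' 0 40; python3 w.py w22 cover1 ramekin1
```

```text
clock: 30.37
tcp_pos: [659.5, -68.8, 133.9]
orientation: [0.648, 0.762, -0.0, 0.001]
force: [0.2, 0.4, -1.0]
opening: 16.5
t 30.37 tcp [659.5 -68.8 133.9] yaw_y 9.27 tz [ 0.002 -0.003 -1.   ] F [ 0.2  0.4 -1. ] op 16.5 q [-0.21  0.48  1.48 -0.    1.17 -0.37] tips 22.0
table -0.7270622605074244
cover1 0.57 [284. 321.] [208. 157. 111.] 9651 knob [658.6 -66.1 133.4] [657.8 -67.3 134.4] n1443 disc [658.9 -67.9 106.1] ext [61.2 61.9  6. ]
ramekin1 0.64 [228. 328.] [178. 167. 150.] 2903 rim [660.1 -68.4] e1.0 z59.0
```

View pics/w22.png

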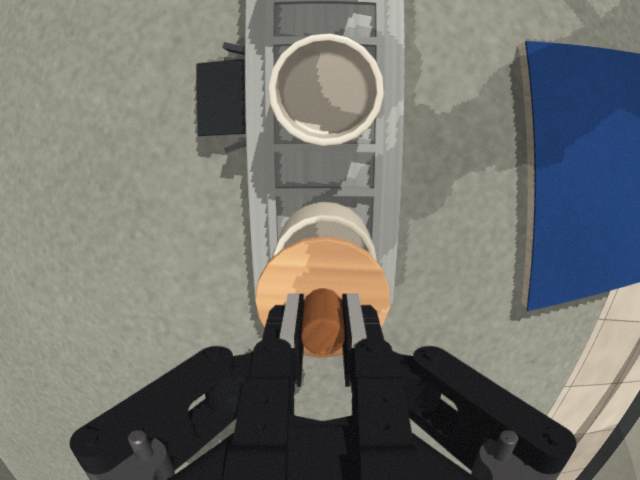

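```bash
python3 -m crank '[0.8,-0.4,-15,0,0,0, 0.8,-0.4,-28,0,0,0, 0.8,-0.4,-35,0,0,0, 0.8,-0.4,-39,0,0,0, 0.8,-0.4,-41,0,0,0, 0.8,-0.4,-42,0,0,0, 0.8,-0.4,-42,0,0,0]' 0 40;  python3 -m crank '[0,0,0,0,0,0, 0,0,0,0,0,0, 0,0,0,0,0,0, 0,0,0,0,0,0, 0,0,20,0,0,0, 0,0,50,0,0,0, 0,0,80,0,0,0, 0,0,80,0,0,0, 0,0,80,0,0,0]' 0.5 40; python3 w.py w23 cover1 ramekin1 slate
```

```text
clock: 31.1
tcp_pos: [660.2, -70.1, 93.0]
orientation: [0.648, 0.761, 0.0, 0.002]
force: [0.6, 0.1, -1.5]
opening: 16.7
clock: 31.85
tcp_pos: [661.6, -70.4, 175.6]
orientation: [0.648, 0.761, 0.001, 0.005]
force: [-0.0, 0.4, -1.2]
opening: 42.7
t 31.85 tcp [661.6 -70.4 175.6] yaw_y 9.18 tz [ 0.009 -0.004 -1.   ] F [-0.   0.4 -1.2] op 42.7 q [-0.21  0.45  1.43 -0.    1.25 -0.37] tips 22.0
table -0.7178334478484657
cover1 0.59 [237. 318.] [227. 175. 125.] 6576 knob [659.5 -68.3  92.1] [659.5 -69.   91.5] n690 disc [659.9 -69.3  64.7] ext [60.9 61.6  6. ]
ramekin1 0.8 [197. 323.] [195. 183. 164.] 462 rim [664.1 -13.5] e1.6 z54.8
ramekin1 0.71 [  0. 318.] [107. 102.  91.] 183 rim [638.5  64.6] e0.4 z38.8
ramekin1 0.64 [ 91. 320.] [158. 150. 135.] 6773 rim [645.2  27.1] e1.0 z58.9
slate 0.77 [ 98. 229.] [46. 48. 50.] 2733 ((577.9742431640625, 16.58782196044922), (35.63962173461914, 50.0710334777832), 9.213944435119629) z11.2
```

View pics/w23.png

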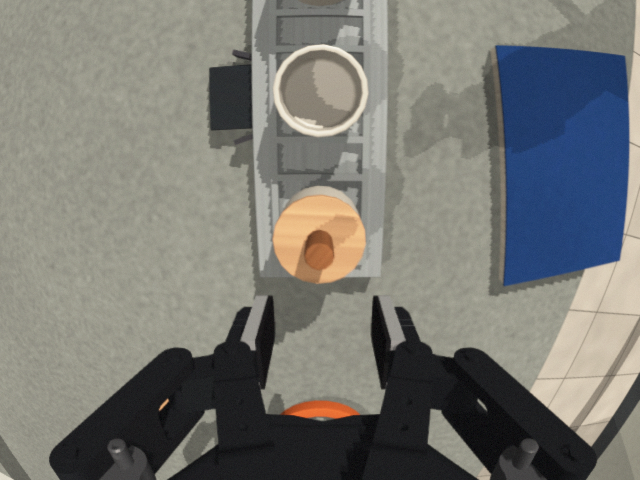

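```bash
python3 -m crank '[-18,-34,0,0.004,0.009,0, -36,-68,0,0.004,0.009,0, -54,-102,0,0.004,0.009,0, -72,-136,0,0.004,0.009,0, -90,-170,0,0.004,0.009,0, -108,-204,-10,0.004,0.009,0, -126,-238,-20,0.004,0.009,0, -137,-256,-26,0.004,0.009,0, -137,-256,-26,0.004,0.009,0, -137,-256,-26,0.004,0.009,0, -137,-256,-26,0.004,0.009,0]' 0.5 40; python3 w.py w24 cover1
```

```text
clock: 32.97
tcp_pos: [522.3, -325.2, 144.7]
orientation: [0.648, 0.761, -0.002, -0.005]
force: [0.4, -1.0, -0.4]
opening: 42.8
t 32.97 tcp [ 522.3 -325.2  144.7] yaw_y 9.16 tz [-0.009  0.004 -1.   ] F [ 0.4 -1.  -0.4] op 42.8 q [-0.67  0.42  1.57 -0.    1.16 -0.83] tips 22.0
table -0.7365973451054222
cover1 0.62 [228. 327.] [219. 167. 118.] 5446 knob [ 524.8 -320.4   39.1] [ 524.9 -320.8   38.5] n560 disc [ 524.8 -321.2   11.8] ext [60.1 61.8  5.8]
```

View pics/w24.png

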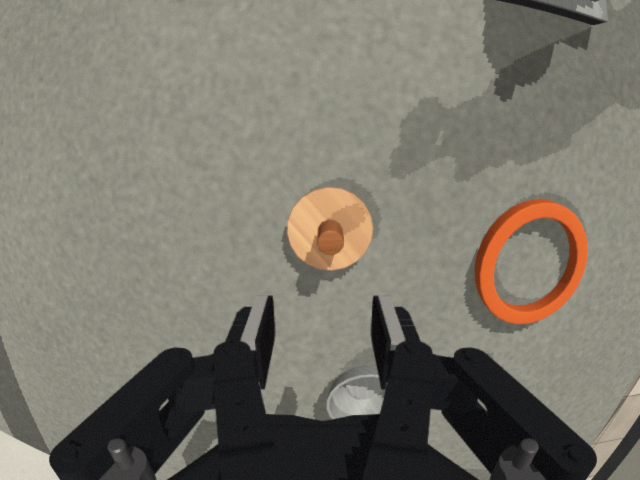

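```bash
python3 -m crank '[2,4,-30,-0.004,-0.009,0, 2,4,-65,-0.004,-0.009,0, 2,4,-92,-0.004,-0.009,0, 2,4,-104,-0.004,-0.009,0, 2,4,-107,-0.004,-0.009,0, 2,4,-107,-0.004,-0.009,0, 2,4,-107,-0.004,-0.009,0]' 0.5 40; python3 -m crank '[0,0,0,0,0,0, 0,0,0,0,0,0, 0,0,0,0,0,0, 0,0,0,0,0,0, 0,0,0,0,0,0, 0,0,0,0,0,0]' 0 40; python3 w.py w25 cover1
```

```text
clock: 33.65
tcp_pos: [526.2, -320.6, 39.4]
orientation: [0.647, 0.762, -0.0, 0.002]
force: [-0.1, -0.6, 0.3]
opening: 42.7
clock: 34.15
tcp_pos: [527.5, -321.2, 41.2]
orientation: [0.647, 0.762, 0.0, 0.004]
force: [1.1, 0.6, 6.8]
opening: 16.4
t 34.15 tcp [ 527.5 -321.2   41.2] yaw_y 9.31 tz [ 0.006 -0.004 -1.   ] F [1.1 0.6 6.8] op 16.4 q [-0.66  0.52  1.7   0.    0.92 -0.82] tips 22.0
table -0.7521309055860385
cover1 0.96 [284. 322.] [196. 147. 103.] 9309 knob [ 526.7 -319.1   39.1] [ 525.9 -320.5   38.4] n1356 disc [ 527.2 -320.9   11.8] ext [61.3 62.   6. ]
```

```bash
python3 -m crank '[0,0,35,0,0,0, 0,0,70,0,0,0, 0,20,105,0,0,0, 10,50,130,0,0,0, 20,87,130,0,0,0, 30,124,130,0,0,0, 40,161,130,0,0,0, 50,198,130,0,0,0, 60,235,130,0,0,0, 75,270,130,0,0,0, 90,305,130,0,0,0, 108,335,120,0,0,0, 118,348,105,0,0,0, 118,348,95,0,0,0, 118,348,95,0,0,0, 118,348,95,0,0,0]' 0 40; python3 w.py w26 cover1 ramekin1
```

```text
clock: 35.58
tcp_pos: [644.3, 26.1, 135.5]
orientation: [0.647, 0.762, -0.001, 0.003]
force: [0.3, -0.2, -1.1]
opening: 16.5
t 35.58 tcp [644.3  26.1 135.5] yaw_y 9.3 tz [ 0.003 -0.005 -1.   ] F [ 0.3 -0.2 -1.1] op 16.5 q [-0.06  0.46  1.52 -0.01  1.16 -0.22] tips 22.0
table -0.7456582344190852
cover1 0.73 [392. 321.] [169. 125.  87.] 3033 knob [656.6 -61.6  91.5] [650.5 -14.4 137.6] n195 disc [661.3 -65.7  64.2] ext [42.9 55.7  6. ]
cover1 0.7 [284. 321.] [204. 154. 108.] 9310 knob [643.5  28.3 133.2] [643.4  26.6 132.5] n1363 disc [643.8  26.6 105.9] ext [61.4 61.8  6. ]
ramekin1 0.92 [227. 325.] [176. 164. 147.] 3099 rim [645.1  27.5] e1.0 z59.0
ramekin1 0.9 [ 89. 325.] [158. 149. 133.] 9865 rim [629.7 121. ] e1.0 z59.0
ramekin1 0.53 [158. 317.] [151. 152. 146.] 23608 rim [634.8  85.8] e13.7 z25.2
ramekin1 0.44 [359. 324.] [123. 105.  87.] 153 rim [680.5  24.8] e0.0 z136.1
```

View pics/w26.png

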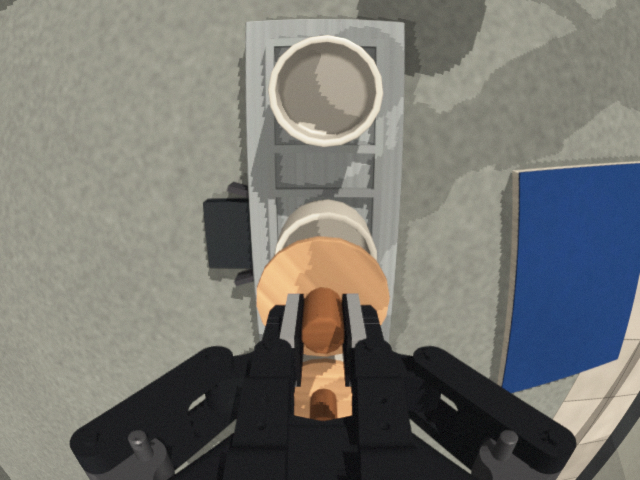

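```bash
python3 -m crank '[1,1.2,-15,0,0,0, 1,1.2,-28,0,0,0, 1,1.2,-35,0,0,0, 1,1.2,-39,0,0,0, 1,1.2,-41,0,0,0, 1,1.2,-42,0,0,0, 1,1.2,-42,0,0,0]' 0 40;  python3 -m crank '[0,0,0,0,0,0, 0,0,0,0,0,0, 0,0,0,0,0,0, 0,0,0,0,0,0, 0,0,20,0,0,0, 0,0,50,0,0,0, 0,0,80,0,0,0, 0,0,80,0,0,0, 0,0,80,0,0,0]' 0.5 40; python3 w.py w27 cover1 ramekin1 slate
```

```text
clock: 36.32
tcp_pos: [646.7, 26.4, 95.7]
orientation: [0.648, 0.762, 0.001, 0.005]
force: [-0.5, -0.3, -0.1]
opening: 16.4
clock: 37.07
tcp_pos: [648.1, 26.4, 178.2]
orientation: [0.648, 0.762, 0.002, 0.007]
force: [-0.6, -0.0, -0.6]
opening: 42.3
t 37.07 tcp [648.1  26.4 178.2] yaw_y 9.21 tz [ 0.013 -0.005 -1.   ] F [-0.6 -0.  -0.6] op 42.3 q [-0.06  0.43  1.47 -0.    1.24 -0.22] tips 22.0
table -0.7429333411813122
cover1 0.69 [354. 313.] [227. 175. 125.] 4073 knob [659.3 -67.4  92.1] [659.2 -68.6  91.3] n392 disc [659.4 -68.3  64.6] ext [61.3 61.4  5.9]
cover1 0.6 [238. 317.] [228. 178. 127.] 6398 knob [646.2  27.7  92.1] [646.4  27.   91.6] n668 disc [646.6  26.5  64.7] ext [61.5 61.8  5.9]
ramekin1 0.73 [ 91. 316.] [165. 156. 141.] 6787 rim [629.7 121.1] e1.0 z58.9
ramekin1 0.7 [319. 318.] [192. 181. 163.] 1361 rim [659.8 -66.6] e0.3 z56.5
ramekin1 0.7 [195. 314.] [195. 179. 160.] 609 rim [645.2  29.2] e0.3 z59.2
slate 0.83 [216. 231.] [50. 52. 53.] 2427 ((577.7322387695312, 17.182960510253906), (34.74790954589844, 49.676971435546875), 9.205546379089355) z11.2
```

View pics/w27.png

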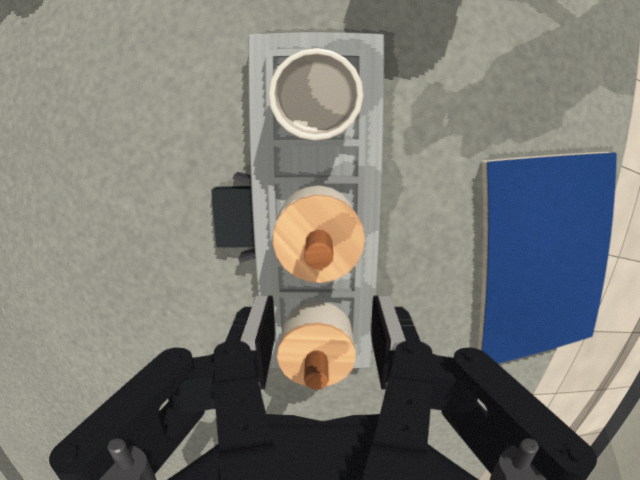

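```bash
python3 -m crank '[-13,35,0,0.005,0.013,0, -26,70,0,0.005,0.013,0, -39,105,0,0.005,0.013,0, -53,140,0,0.005,0.013,0, -66,175,0,0.005,0.013,0, -80,210,-10,0.005,0.013,0, -93,245,-20,0.005,0.013,0, -106,280,-30,0.005,0.013,0, -111,293,-30,0.005,0.013,0, -111,293,-30,0.005,0.013,0, -111,293,-30,0.005,0.013,0, -111,293,-30,0.005,0.013,0]' 0.5 40; python3 w.py w28 cover1
```

```text
clock: 38.27
tcp_pos: [535.2, 318.4, 143.8]
orientation: [0.648, 0.761, -0.003, -0.003]
force: [-0.5, 0.3, -0.1]
opening: 43.3
t 38.27 tcp [535.2 318.4 143.8] yaw_y 9.18 tz [-0.008 -0.001 -1.   ] F [-0.5  0.3 -0.1] op 43.3 q [0.42 0.43 1.56 0.   1.17 0.26] tips 22.0
table -0.7251794719473815
```

View pics/w28.png

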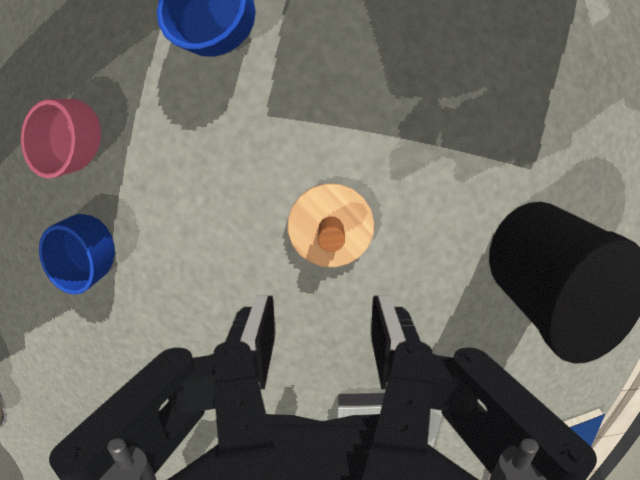

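Run:
```python
from w import *
st(); c=wrist(); m=np.zeros((480,640),bool); m[170:285,270:395]=1
P,_=cloud(c,m); T=P[P[:,2]>34]; D=P[(P[:,2]>8)&(P[:,2]<15)]
print(((T.max(0)+T.min(0))/2).round(1),((D.max(0)+D.min(0))/2).round(1),(D.max(0)-D.min(0)).round(1))
```

```text
t 38.37 tcp [535.6 318.1 144.3] yaw_y 9.1 tz [-0.008 -0.    -1.   ] F [ 0.  -1.1 -0.5] op 42.8 q [0.42 0.42 1.56 0.   1.17 0.26] tips 22.0
[538.4 325.1  37.5] [538.3 324.8  11.5] [61.1 61.7  6.9]
```

```bash
python3 -m crank '[2,6.3,-30,0,-0.008,0, 2,6.3,-65,0,-0.008,0, 2,6.3,-92,0,-0.008,0, 2,6.3,-104,0,-0.008,0, 2,6.3,-107,0,-0.008,0, 2,6.3,-107,0,-0.008,0, 2,6.3,-107,0,-0.008,0]' 0.5 40; python3 -m crank '[0,0,0,0,0,0, 0,0,0,0,0,0, 0,0,0,0,0,0, 0,0,0,0,0,0, 0,0,0,0,0,0, 0,0,0,0,0,0]' 0 40; python3 w.py w29 cover1
```

```text
clock: 39.0
tcp_pos: [538.8, 324.1, 38.3]
orientation: [0.649, 0.761, 0.001, 0.001]
force: [0.8, 0.4, -0.7]
opening: 42.4
clock: 39.5
tcp_pos: [540.3, 324.5, 40.3]
orientation: [0.649, 0.761, 0.003, 0.002]
force: [-0.1, -0.9, 6.3]
opening: 16.5
t 39.5 tcp [540.3 324.5  40.3] yaw_y 9.04 tz [ 0.006  0.002 -1.   ] F [-0.1 -0.9  6.3] op 16.5 q [ 0.43  0.53  1.67 -0.    0.94  0.27] tips 22.0
table -0.7615380848609585
cover1 0.61 [283. 321.] [215. 163. 115.] 9249 knob [539.5 327.   39.1] [545.6 325.9  38.4] n1400 disc [539.9 325.4  11.8] ext [61.7 61.8  6. ]
```

View pics/w29.png

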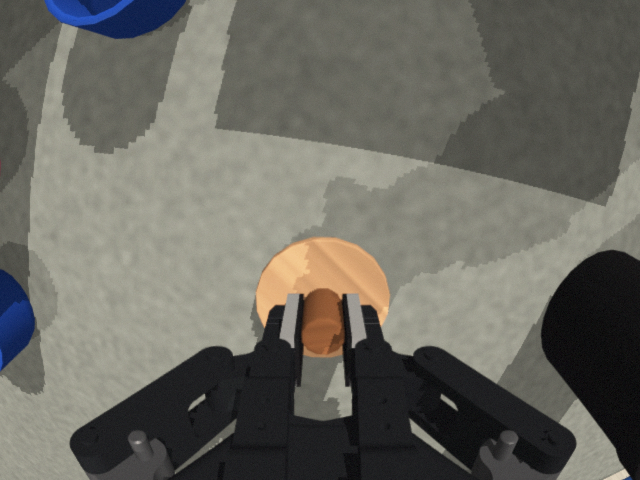

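```bash
python3 -m crank '[0,0,35,0,0,0, 0,0,70,0,0,0, 12,-28,95,0,0,0, 27,-60,95,0,0,0, 41,-93,95,0,0,0, 55,-126,95,0,0,0, 69,-158,95,0,0,0, 82,-186,95,0,0,0, 90,-204,95,0,0,0, 90,-204,95,0,0,0, 90,-204,95,0,0,0, 90,-204,95,0,0,0]' 0 40; python3 w.py w30 cover1 ramekin1
```

```text
clock: 40.6
tcp_pos: [629.6, 121.1, 135.2]
orientation: [0.649, 0.761, 0.003, 0.001]
force: [-0.1, 0.2, -0.6]
opening: 16.4
t 40.6 tcp [629.6 121.1 135.2] yaw_y 9.03 tz [ 0.005  0.003 -1.   ] F [-0.1  0.2 -0.6] op 16.4 q [ 0.08  0.45  1.54  0.    1.15 -0.08] tips 22.0
table -0.7515104112399563
cover1 0.85 [392. 322.] [173. 128.  90.] 2922 knob [643.9  34.2  90.3] [645.6  70.8 118.7] n171 disc [645.9  30.9  63. ] ext [42.  54.5  5.9]
cover1 0.72 [284. 322.] [214. 162. 115.] 9276 knob [628.7 123.4 133.9] [628.9 122.2 133.1] n1393 disc [629.2 121.9 106.6] ext [61.4 61.8  6. ]
ramekin1 0.86 [224. 324.] [185.  174.5 157. ] 2835 rim [629.6 121.5] e1.0 z59.0
ramekin1 0.84 [22. 16.] [19. 37. 82.] 1554 rim [335.5 272.9] e0.8 z37.7
```

View pics/w30.png

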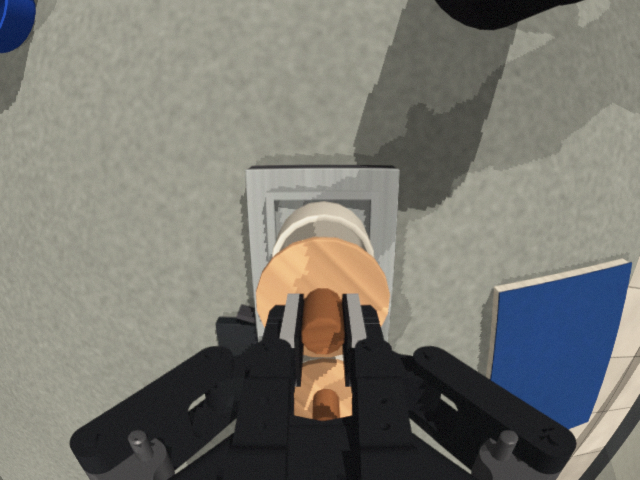

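```bash
python3 -m crank '[0,-0.5,-15,0,0,0, 0,-0.5,-28,0,0,0, 0,-0.5,-35,0,0,0, 0,-0.5,-39,0,0,0, 0,-0.5,-41.5,0,0,0, 0,-0.5,-42.5,0,0,0, 0,-0.5,-42.5,0,0,0]' 0 40;  python3 -m crank '[0,0,0,0,0,0, 0,0,0,0,0,0, 0,0,0,0,0,0, 0,0,0,0,0,0, 0,0,20,0,0,0, 0,0,50,0,0,0, 0,0,80,0,0,0, 0,0,110,0,0,0, 0,0,110,0,0,0, 0,0,110,0,0,0]' 0.5 40; python3 w.py w31 cover1 ramekin1 slate
```

```text
clock: 41.33
tcp_pos: [629.9, 121.6, 93.4]
orientation: [0.648, 0.761, 0.003, 0.002]
force: [0.1, -0.7, -0.7]
opening: 16.7
clock: 42.17
tcp_pos: [631.2, 121.7, 205.9]
orientation: [0.648, 0.761, 0.005, 0.003]
force: [-0.6, 0.5, -0.5]
opening: 42.8
t 42.17 tcp [631.2 121.7 205.9] yaw_y 9.15 tz [ 0.012  0.003 -1.   ] F [-0.6  0.5 -0.5] op 42.8 q [ 0.08  0.4   1.44  0.    1.29 -0.08] tips 22.0
table -0.7436138239502972
cover1 0.96 [405. 320.] [231. 181. 129.] 1143 knob [658.9 -60.9  68.2] [656.2  33.5 161.3] n80 disc [658.   17.4 141.4] ext [ 58.2 230.  231.1]
cover1 0.94 [227. 319.] [228. 177. 127.] 5255 knob [629.4 123.   92.1] [629.4 122.6  91.5] n529 disc [629.4 122.4  64.7] ext [61.2 61.9  5.9]
cover1 0.79 [337. 319.] [226. 174. 124.] 3530 knob [645.9  28.6  92.2] [646.2  27.2  91.5] n352 disc [646.   26.8  64.6] ext [61.2 61.6  5.8]
ramekin1 0.92 [301. 317.] [193.  181.  161.5] 1021 rim [644.6  29.1] e0.3 z57.3
ramekin1 0.74 [387. 322.] [188. 177. 159.] 1223 rim [659.8 -67. ] e0.6 z56.7
ramekin1 0.72 [185. 318.] [194.  181.  161.5] 219 rim [621.9 176.3] e1.7 z47.7
ramekin1 0.62 [27. 47.] [19. 37. 83.] 3073 rim [335.6 272.9] e1.1 z38.5
ramekin1 0.51 [226. 318.] [228. 177. 127.] 5187 rim [624.6 150.1] e3.5 z92.1
slate 0.94 [293. 242.] [47. 48. 50.] 772 ((575.2775268554688, 26.241655349731445), (36.775367736816406, 33.208648681640625), 14.91540241241455) z11.2
```

View pics/w31.png

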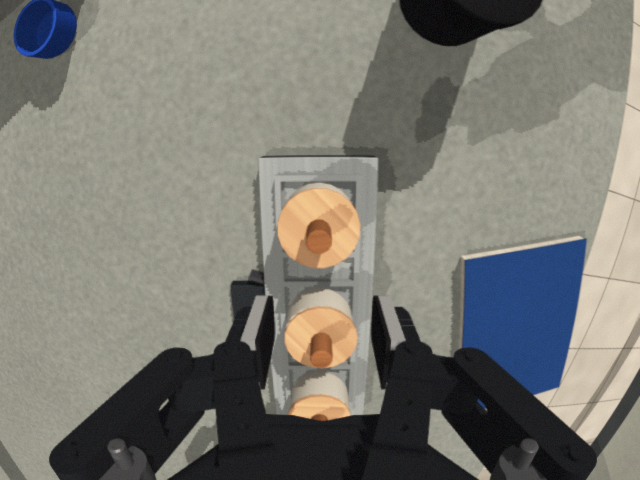

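```bash
python3 -m crank '[0,0,30,0,0,0, -30,-15,30,0,0,0, -65,-32,30,0,0,0, -100,-50,30,0,0,0, -135,-67,30,0,0,0, -170,-85,30,0,0,0, -200,-90,30,0,0,-0.12, -200,-90,30,0,0,-0.24, -200,-90,30,0,0,-0.36, -200,-90,30,0,0,-0.48, -200,-90,30,0,0,-0.6, -200,-90,30,0,0,-0.72, -200,-90,30,0,0,-0.84, -200,-90,30,0,0,-0.96, -200,-90,30,0,0,-1.08, -200,-90,30,0,0,-1.2, -200,-90,30,0,0,-1.32, -200,-90,30,0,0,-1.44, -200,-90,30,0,0,-1.57, -200,-90,30,0,0,-1.57]' 1 40; python3 w.py w32 slate
python3 - <<'E'
from w import *
c=wrist(); P,_=cloud(c)
for q in [(629.4,122),(646,27),(659.5,-68.5)]:
    d=np.hypot(*(P[:,:2]-q).T); s=(d<29)&(d>13)&(P[:,2]>58)&(P[:,2]<72); A=P[s]
    k=np.linalg.lstsq(np.c_[A[:,:2]-q,np.ones(len(A))],A[:,2],rcond=None)[0]; K=P[(d<30)&(P[:,2]>85)]
    print(q,"disc z",k[2].round(1),"tilt deg",np.degrees(np.hypot(*k[:2])).round(2),"knob top",np.percentile(K[:,2],95).round(1))
for n in["scene","side"]:
    f=ctrl.camera(n); cv2.imwrite(f"pics/{n}_end.png",f["frame"][:,:,::-1])
E
```

```text
clock: 44.03
tcp_pos: [428.2, 31.5, 230.4]
orientation: [0.997, 0.079, -0.0, 0.001]
force: [0.1, 0.5, -0.0]
opening: 85.2
t 44.03 tcp [428.2  31.5 230.4] yaw_y -80.94 tz [-0.001 -0.003 -1.   ] F [ 0.1  0.5 -0. ] op 85.2 q [-0.09  0.07  1.83 -0.    1.25  1.33] tips 22.0
table -0.8126661922867465
slate 0.77 [ 51. 361.] [41. 44. 46.] 2191 ((578.7081298828125, 16.477493286132812), (37.031742095947266, 50.14609146118164), 9.522391319274902) z11.2Traceback (most recent call last):
  File "<stdin>", line 6, in <module>
    return _quantile_unchecked(
        a, q, axis, out, overwrite_input, method, keepdims, weights)
    return _ureduce(a,
                    func=_quantile_ureduce_func,
    ...<5 lines>...
                    overwrite_input=overwrite_input,
                    method=method)
    r = func(a, **kwargs)
    result = _quantile(arr,
                       quantiles=q,
    ...<2 lines>...
                       out=out,
                       weights=wgt)
    slices_having_nans = np.isnan(arr[-1, ...])
                                  ~~~^^^^^^^^^
IndexError: index -1 is out of bounds for axis 0 with size 0
```

View pics/w32.png

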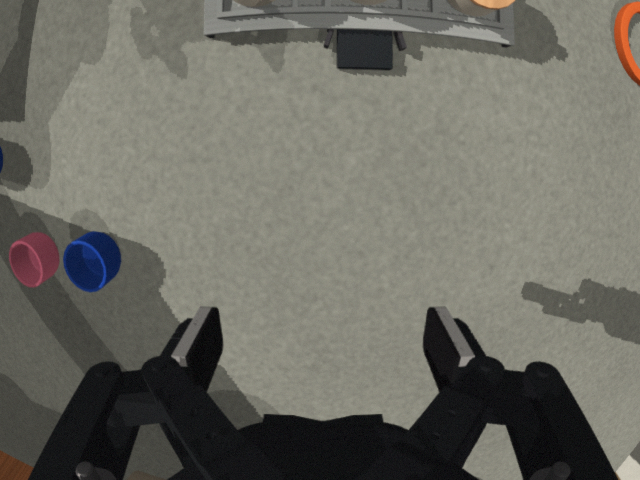

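Run:
```python
from w import *
for n in["scene","side"]:
    c=ctrl.camera(n); cv2.imwrite(f"pics/{n}_end.png",c["frame"][:,:,::-1]); P,_=cloud(c); o=np.array([1.5,0]) if n=="scene" else np.array([-1.5,1.5])
    for q in [(629.4,122),(646,27),(659.5,-68.5)]:
        q=np.array(q)+o
        d=np.hypot(*(P[:,:2]-q).T); s=(d<28)&(d>13)&(P[:,2]>58)&(P[:,2]<72); A=P[s]; K=P[(d<30)&(P[:,2]>85)]
        if len(A)<20 or len(K)<5: print("few",len(A),len(K)); continue
        k=np.linalg.lstsq(np.c_[A[:,:2]-q,np.ones(len(A))],A[:,2],rcond=None)[0]
        print(n,q,"disc z",k[2].round(1),"slope",np.degrees(k[:2]).round(2),len(A),"knob",np.median(K,axis=0).round(1))
    T=P[(abs(P[:,2])<5)&(abs(P[:,0]-500)<100)&(abs(P[:,1])<250)]; k=np.linalg.lstsq(np.c_[T[:,:2],np.ones(len(T))],T[:,2],rcond=None)[0]; print("table slope",np.degrees(k[:2]).round(2))
```

```text
scene [630.9 122. ] disc z 65.5 slope [-0.48 -0.06] 371 knob [632.5 122.7  93.1]
scene [647.5  27. ] disc z 65.4 slope [-0.61 -0.12] 392 knob [649.   27.6  92.7]
scene [661.  -68.5] disc z 65.4 slope [ 0.75 -0.27] 404 knob [661.8 -68.3  92. ]
table slope [-0.04  0.05]
side [627.9 123.5] disc z 63.5 slope [1.07 0.91] 167 knob [625.9 125.7  90.5]
side [644.5  28.5] disc z 63.7 slope [ 0.69 -0.52] 151 knob [642.7  31.   90.7]
side [658. -67.] disc z 63.8 slope [ 0.23 -1.13] 139 knob [655.2 -65.1  90.2]
table slope [0.02 0.02]
```

Run:
```python
import cv2
a=cv2.imread("pics/scene_end.png")[180:400,60:540]; b=cv2.imread("pics/side_end.png")[130:330,100:450]
cv2.imwrite("pics/e1.png",cv2.resize(a,(800,367),interpolation=cv2.INTER_CUBIC)); cv2.imwrite("pics/e2.png",cv2.resize(b,(800,457),interpolation=cv2.INTER_CUBIC))
```

```text
(no output)
```

View pics/e1.png

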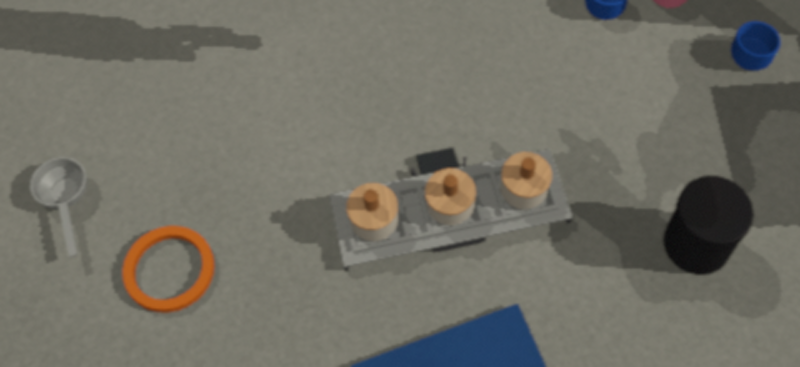

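View pics/e2.png

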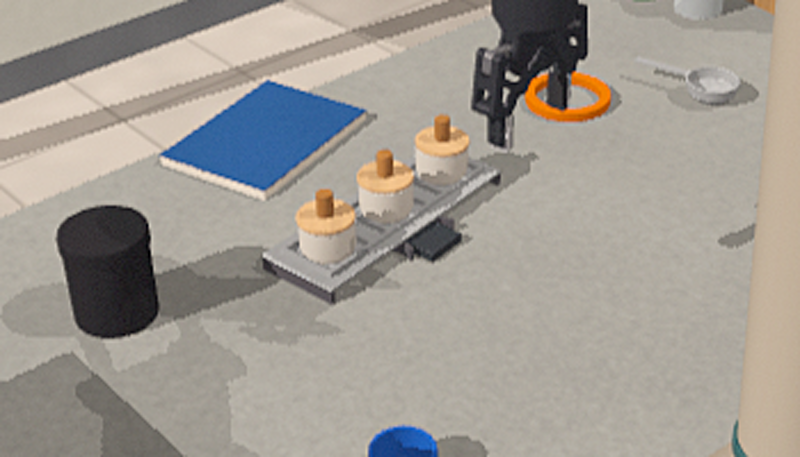

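The scene view shows three covered ramekins at about (372,210), (450,195) and (527,175) in the crop, with the slate home. The canister, ring and strainer haven't been moved.

```bash
python3 -c "
from bench import ctrl
print(ctrl.sign_off(), ctrl.get_state()['clock'])"
```

```text
the job is handed in; nothing more can be done
the job is handed in; nothing more can be done
```

The job is done and handed in at about 44 s of the 192 s allowed. The slate went in first, then all three white ramekins, one to a pocket, then a cover on each, so no cover was left over.

**Slate:** I slid it into the slot and pushed it until it stopped against about 10 N. In the last wrist view its outer end is at shelf x ≈ -85 mm, which is where it should be when home. Readings of how far it stands out ranged from 34 to 37 mm, against about 35 mm expected.

**Ramekins:** after placing, the rims measured about 59 mm high, against 60 mm nominal. The wrist camera reads about 0.8 mm low. They sit within about 2 mm of the pocket centres.

**Covers:** the disc tops read about 64.7 mm and the knob tops about 92 mm in the wrist view, against 65 and 93 mm nominal, so they are seated.

**Checks that disagreed or failed:**
- **Cover level:** the fixed cameras gave tilts of about 0.5 to 1.4°, in different directions for each camera. I put that down to depth noise and took the covers as level.
- **Camera heights:** the side camera read everything about 1.5 to 2 mm lower than the scene camera.
- **Missed cover:** the trained network failed to find the third cover once, so I located it from the depth picture.
- **Final wrist view:** it did not reach the covers, so I made the last cover checks with the fixed cameras.

The canister, the feeding ring and the tea strainer look undisturbed in the end pictures.

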